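# Lock the badge die in the cleaning bed

## Task

Take the brass badge die from the wooden tray, set it down gently and flat in the aluminium cleaning bed and slide it fully home, pushing until you feel it bear on the steel end stop but without ramming it. Then turn the red cam knob clockwise until its lobe bears on the die and squeezes it against the rubber pad with about 10 newtons (it must hold firmly, but never take more than 25), and let go. Leave the blue-handled die and the orange thread spool where they are.

Things in the scene. Friction and masses are not known exactly. Their poses are not given: they have to be found in the camera images.
- bed: Aluminium plate 160 (x) x 170 (y) x 12 mm, fixed, z up. The die's channel runs along x: end stop at +x, cam at -y, at +y a black rubber pad, 10 mm high, its face set anywhere at y = 27.5 to 32.5 mm, sprung, yields 1 mm per 9 N. Origin: on the underside, below the middle of the die when home; plate spans x -95..65, y -90..80. Channel from pad to slack cam: 61 to 69 mm wide (die 56).
- stop_face (a point): Centre of the face (looking to the bed's -x) of the dark steel end stop that the die's short end must touch, at bed x = 35 mm. The stop is 44 mm wide, 10 mm high, 14 mm thick, on the base plate.
- cam_grip (a point): On the cam's axis (bed x = 0, y = -46.1 mm), 48 mm above the bed's underside; turns with the knob. Red grip bar 40 long, 12 thick, 30 to 62 mm above the bed's underside; its marked end points 3.316 rad counter-clockwise from this point's x axis. Below it a steel disc, radius 18, 13 to 25 mm up, its centre 11 mm off the axis (the lobe, yellow dot), towards 4.014 rad.
- cam (a joint): Cam turn, rad, clockwise from above, 0 slack to 2.6; starts 0.1 to 0.3. Bar direction in the bed = 3.316 - value, lobe's = 4.014 - value; disc reaches 18 + 11 cos(2.443 - value) mm from its axis to the die. It pushes the loose die to the pad; the pad yields from somewhere in 0.8 to 1.3 rad on, then 80 to 100 N/rad. Drag 0.08 N m, plus 0.02 to 0.04 N m per N of squeeze. Stays where left.
- die_mid (a point): Middle of the badge die that is to be clamped: brass plate 70 (x) x 56 (y) x 10 mm with an upright dark wooden grip on top, 14 mm (x) x 20 mm (y), from 10 to 46 mm above the underside. 0.28 to 0.44 kg. This point is on the centre line, 23 mm above the underside; z up, x along the long side; half a turn makes no difference.
- other_die_mid (a point): A second die of the same shape, steel plate and blue grip; leave it alone. Point 23 mm above its underside.
- tray: Low wooden board 130 x 320 x 10 mm, fixed; the two dies and the orange spool stand on its top in varying order, about 100 mm apart along its y. Origin centre of the underside.
- spool_mid (a point): Orange thread spool, 40 mm diameter, 55 mm high, on the tray; its middle. Leave alone.
Things that resemble listed ones, but are neither listed nor needed, are in the scene too. What is meant by the part that bears die_mid is not pink or purple, and is the smaller of those in its own colour.

How it is judged:
On the way, in this order (a step that is already met when the one before it is completed fails the run):
1. the brass die lies flat in the bed, squared to within 5 degrees, within 2 mm of fully home, and has been pushed against the end stop (over 2 N) (x of die_mid in the frame of bed between -0.002 and 0.002 m and y of die_mid in the frame of bed between -0.009 and 0.01 m and z of die_mid in the frame of bed below 0.037 m and angle between die_mid's own z axis and vertical below 0.06 rad and angle between the x axis of die_mid and the x axis of bed, either way round below 0.087 rad and contact force between die and end_stop above 2 N), for 0.1 s.
2. the cam's lobe bears on the die with 5 to 18 N (contact force between cam and die between 5 and 18 N), for 0.2 s.
At the end, for the whole second after the job is handed in: The brass die lies flat in the bed, within 2 mm of fully home at the end stop and square to within 5 degrees, at rest, and the cam's lobe bears on it with 5 to 18 N, pressing it against the rubber pad (all of step 2 and x of die_mid in the frame of bed between -0.002 and 0.002 m and z of die_mid in the frame of bed below 0.037 m and angle between die_mid's own z axis and vertical below 0.06 rad and angle between the x axis of die_mid and the x axis of bed, either way round below 0.087 rad and contact force between die and fence above 3 N and linear speed of die below 0.01 m/s and velocity of joint cam below 0.05 rad/s); the robot touches nothing.
It fails at once if the die is rammed into the end stop with over 25 N (contact force between die and end_stop above 25 N).
It fails at once if the cam squeezes the die with over 25 N (contact force between cam and die above 25 N).
It fails at once if the die is dropped or banged into the bed (over 45 N) (contact force between die and bed above 45 N).
It fails at once if the blue-handled die or the orange spool is moved by over 20 mm (distance of any of other_die_mid, spool_mid from where it was at the start of the episode above 0.02 m).
It also fails if it takes over 72 s, if anything falls off the work surface, if the arm or the gripper's body presses on something with over 40 N, if the wrist force passes 120 N, or if a joint passes its speed limit or range.

## Robot

A 6-joint arm with a two-finger parallel gripper is mounted at the origin on the work surface. World frame = base frame: x ahead of the robot, y to its left, z up, the work surface at z = 0. Lengths are in m, angles in rad, forces in N, time in s.
With the tool pointing down it reaches from about 0.2 to 0.875 m from the base axis. Payload 3.4 kg.
Tool frame: the origin (TCP) lies midway between the tips of the shut fingers; the grasp point (between the pads) lies 19 mm behind it (ctrl.pinch_z is the distance from the TCP to the grasp point, in m); y points along the fingers, z is the direction in which the jaws open and shut, and the axes are right-handed (so a half turn about y gives the same grasp; the last joint's range is limited). The gripper opens to 94 mm and grips with 3 to 60 N. Pads are 16 mm wide; open, the fingers measure 119 mm over their backs; the gripper's body (75 mm by 177 mm) begins 78 mm behind the grasp point.
Start: joints at [1.042, 0.276, 1.505, -0, 1.361, -0.121], TCP at [0.228, 0.528, 0.205] pointing down, gripper open.
Joint ranges: [-2.89, 2.89], [-0.75, 2.08], [0.22, 2.7], [-1.18, 4.32], [0.11, 2.71], [-2.7, 2.7]. Speed limits (rad/s): [2.57, 2.57, 3.14, 3.14, 3.14, 3.14].

## Interface

Orientations are given as a rotation vector (axis times angle).
In Python, from cell import ctrl gives the robot as it stands.
- The arm moves only by the tool servo_tool, never from a script. Its arguments are lists of equal length, an entry for each row: "delta_pos": the shift along the tool's x, y, z in units of 30 mm (1.0 is 30 mm), a list of three; "delta_rot": the turn, a rotation vector about the tool's x, y, z in units of 6 degrees (1.0 is 6 degrees), a list of three; "gripper": the opening in per cent of the stroke, from 0 (shut) to 100 (fully open). In form: {"delta_pos": [[x, y, z], ...], "delta_rot": [[ax, ay, az], ...], "gripper": [gripper, ...]}. A call has exactly 8 rows; each row shifts and turns the commanded pose from where the row before left it, along the tool's axes as they then stand; what a row does not reach is not made up. A row lasts 1/12 s, in which the tool goes at most 41.7 mm and 7.16 degrees, less where a joint would pass 70% of its speed; a pose out of reach is approached as far as the arm can. A call is refused whole if a number of a shift passes 1 or a number of a turn 1, either way. A call with a gripper value outside its range is refused whole. The fingers move at their own pace and stop on an object; the grip force is fixed at half the most. Time passes only in rows, so rows that do not move let the fingers close, or fill a call up. It gives the time, the measured TCP pose, the force and the opening at its end, in the units of the state.
- ctrl.sense(): the state, without advancing time (a new reading comes with each control period).
- ctrl.read_camera(name): name is "side" or "top"; returns (picture, depth): 420x560x3 uint8, blue, green, red; 420x560 float32, m along the optical axis (not along the pixel's ray), 0 where there is no reading.
- ctrl.camera_params(name): a dict with "fx", "fy", "cx", "cy" (pixels), "k1" (the pictures are not rectified: a ray, as slopes to the right and down, at radius r is drawn at 1 + k1 r^2 times it, then the intrinsics apply), "world_from_camera" (4x4, takes a point from camera to world coordinates). Camera axes: x right, y up, looking along -z (the intrinsics and any distortion apply to the point x, -y, -z); pixel columns grow to the right and rows downward; lengths in m; the calibration is good to about 2 mm. A picture is of the moment at which its call begins. camera_params takes no time and is no camera call.
- ctrl.job_done(): hands the job in, once; it reports no verdict.
The state is a dict: "t": time; "joints": joint angles; "dq": joint speeds; "joint_torque": joint torques, N m; "position": TCP position; "ee_rot": TCP orientation; "force": force on the tool from outside, world axes, zero at the start; "ft_torque": the same for the moment, N m; "gripper_width": finger opening in m.
Only numpy, scipy, OpenCV 4.12 (cv2) and the standard library are available. Lean on these libraries where they do the work, as an engineer would, in place of code of your own. Each camera call takes 0.05 s, during which the arm holds its last target.

## Working session

There is one attempt and no reset: what is moved stays moved. The work goes in short steps, Python scripts to look and compute and a tool call to move; the robot and the scene stay as the last step left them, time stands still between calls to the robot, and variables do not carry over. Pictures are saved under pics/ and viewed, and the job is handed in when it is done.

Besides the shell and the picture viewer there is one more tool, called after "Request:" as name(argument=value, ...), one argument or row to a line, values as JSON. servo_tool: Moves the arm, as the interface text tells. Its arguments: {"type":"object","properties":{"delta_pos":{"type":"array"},"delta_rot":{"type":"array"},"gripper":{"type":"array"}},"required":["delta_pos","delta_rot","gripper"]}

```bash
ls; mkdir -p pics
python3 - <<'E'
from cell import ctrl
import cv2,numpy as np
s=ctrl.sense();print({k:np.round(v,4) for k,v in s.items()})
for n in("top","side"):
    p,d=ctrl.read_camera(n);cv2.imwrite(f"pics/{n}0.png",p);np.savez(f"{n}0.npz",p=p,d=d)
    c=ctrl.camera_params(n);print(n,{k:np.round(v,4).tolist() for k,v in c.items()})
E
```

```text
pics
{'t': np.float64(0.0), 'joints': array([ 1.042 ,  0.2766,  1.5061, -0.    ,  1.3607, -0.121 ]), 'dq': array([-0.0002, -0.0001, -0.0007, -0.0007,  0.0001,  0.001 ]), 'joint_torque': array([-1.70000e-03, -4.04591e+01, -2.37223e+01,  6.98000e-02,
        3.44000e-02, -1.00000e-04]), 'position': array([0.2278, 0.5274, 0.2046]), 'ee_rot': array([-1.5487,  0.3204, -0.3195]), 'force': array([ 0.6068,  0.416 , -0.37  ]), 'ft_torque': array([0.0412, 0.0125, 0.0036]), 'gripper_width': np.float64(0.0941)}
top {'fx': 471.097, 'fy': 471.097, 'cx': 286.103, 'cy': 217.3635, 'k1': -0.0011, 'world_from_camera': [[0.0213, 0.996, -0.0864, 0.4432], [-0.9998, 0.0213, -0.0003, 0.1023], [0.0015, 0.0864, 0.9963, 1.094], [0.0, 0.0, 0.0, 1.0]]}
side {'fx': 383.7331, 'fy': 383.7331, 'cx': 280.2987, 'cy': 210.8708, 'k1': -0.0786, 'world_from_camera': [[0.7028, 0.4311, -0.5659, 0.1227], [-0.7111, 0.4491, -0.541, -0.3033], [0.0209, 0.7826, 0.6222, 0.5173], [0.0, 0.0, 0.0, 1.0]]}
```

View pics/top0.png

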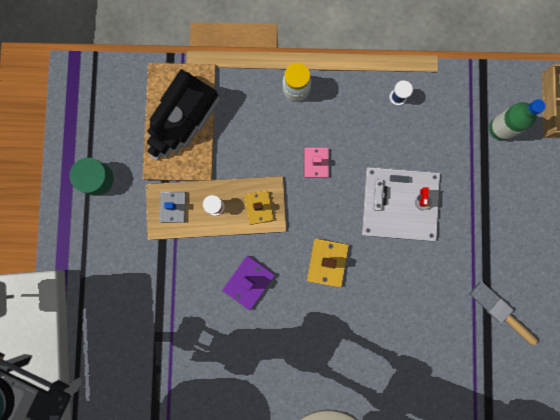

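View pics/side0.png

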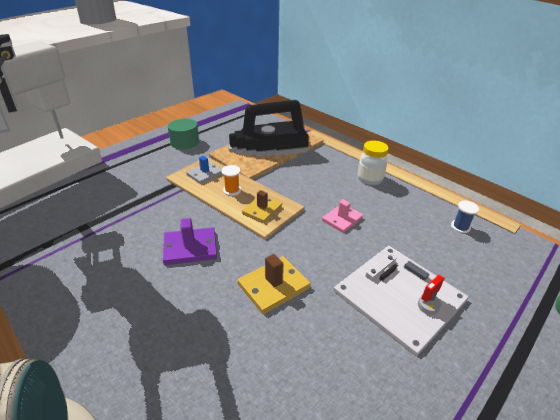

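Run:
```python
import cv2,numpy as np
p=np.load('top0.npz')['p'];q=np.load('side0.npz')['p']
a=cv2.resize(p[155:255,350:450],(400,400),interpolation=cv2.INTER_CUBIC)
b=cv2.resize(p[170:245,140:290],(800,400),interpolation=cv2.INTER_CUBIC)[:,400:]
cv2.imwrite('pics/crop1.png',np.hstack([a,b]))
cv2.imwrite('pics/crop2.png',cv2.resize(q[240:350,330:470],(700,550),interpolation=cv2.INTER_CUBIC))
```

```text
(no output)
```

View pics/crop1.png

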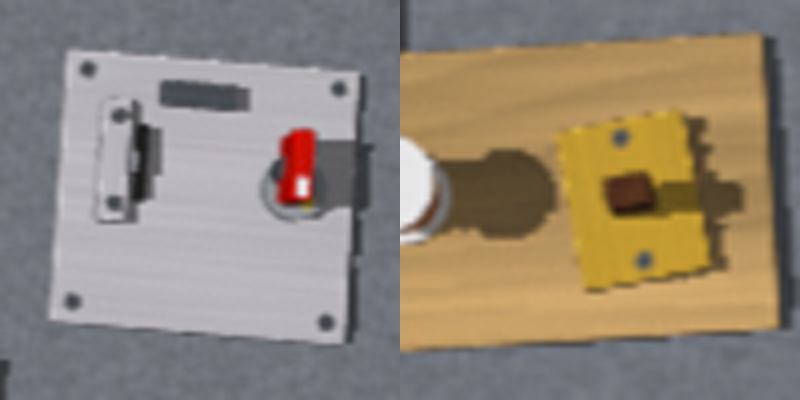

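View pics/crop2.png

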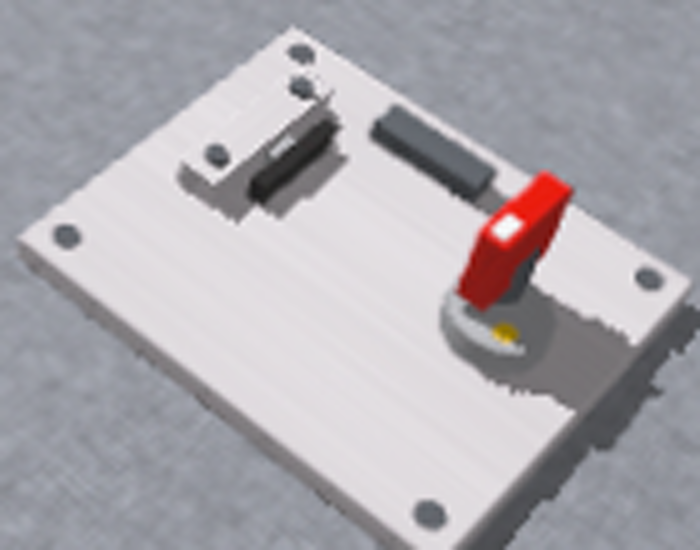

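Candidates for the badge die in the top image are small brass (259,207), large brass (328,262), pink (317,161) and purple (248,282). I choose the small brass one on the tray. It has a dark wooden grip and the close crop confirms it. The stop is at (401,178), the pad at (386,195) and the cam at (425,195).

```bash
cat > h.py <<'E'
import cv2,numpy as np
from cell import ctrl
C={n:ctrl.camera_params(n) for n in("top","side")}
def ray(n,uv):
    c=C[n];uv=np.asarray(uv,float).reshape(-1,2)
    d=np.stack([(uv[:,0]-c['cx'])/c['fx'],(uv[:,1]-c['cy'])/c['fy']],1);u=d.copy()
    for _ in range(10): u=d/(1+c['k1']*(u**2).sum(1,keepdims=True))
    W=np.array(c['world_from_camera']);v=np.c_[u[:,0],-u[:,1],-np.ones(len(u))]@W[:3,:3].T
    return W[:3,3],v
def onz(n,uv,z):
    o,v=ray(n,uv);return o+v*((z-o[2])/v[:,2])[:,None]
def proj(n,P):
    c=C[n];W=np.array(c['world_from_camera']);q=(np.atleast_2d(P)-W[:3,3])@W[:3,:3]
    u=np.c_[q[:,0],-q[:,1]]/-q[:,2:3];u=u*(1+c['k1']*(u**2).sum(1,keepdims=True))
    return u*c['fx']+[c['cx'],c['cy']]
def blob(m,x0,y0,x1,y1):
    k=np.zeros_like(m);k[y0:y1,x0:x1]=m[y0:y1,x0:x1]
    cs,_=cv2.findContours(k,cv2.RETR_EXTERNAL,cv2.CHAIN_APPROX_NONE)
    return max(cs,key=cv2.contourArea)
def rect(n,cn,z):
    P=onz(n,cn.reshape(-1,2),z)[:,:2]
    r=cv2.minAreaRect((P*1000).astype(np.float32));return r
E
python3 - <<'E'
from h import *
for n,R in(("top",dict(die=(235,180,280,235),bed=(355,160,445,250))),("side",dict(die=(235,180,290,228),bed=(325,235,480,355)))):
    p=np.load(n+'0.npz')['p'];hsv=cv2.cvtColor(p,cv2.COLOR_BGR2HSV)
    m=((hsv[...,0]>20)&(hsv[...,0]<28)&(hsv[...,1]>195)&(hsv[...,2]>90)).astype(np.uint8)
    c=blob(m,*R['die']);print(n,'die',cv2.boundingRect(c),rect(n,c,.02), onz(n,c.reshape(-1,2).mean(0),.02))
    m=((hsv[...,1]<30)&(hsv[...,2]>(170 if n=='top' else 160))).astype(np.uint8)
    c=blob(m,*R['bed']);print(n,'bed',cv2.boundingRect(c),rect(n,c,.012))
    m=(((hsv[...,0]<8)|(hsv[...,0]>172))&(hsv[...,1]>180)&(hsv[...,2]>120)).astype(np.uint8)
    c=blob(m,*R['bed']);print(n,'red',cv2.boundingRect(c),rect(n,c,.062))
    g=((hsv[...,2]<110)&(hsv[...,1]>100)&((hsv[...,0]<14)|(hsv[...,0]>172))).astype(np.uint8)
    c=blob(g,*R['die']);print(n,'grip',cv2.boundingRect(c),rect(n,c,.056))
p=np.load('top0.npz')
d=p['d'];o,v=ray('top',[[259,196],[259,207],[400,215],[401,178],[425,190]])
for (u,w),vv in zip([[259,196],[259,207],[400,215],[401,178],[425,190]],v):
    W=np.array(C['top']['world_from_camera']);print(u,w,o+vv*d[w,u])
E
```

```text
top die (262, 204, 1, 1) ((565.9050903320312, 158.61314392089844), (0.0, 0.0), 0.0) [[0.56590508 0.15861314 0.02      ]]
top bed (363, 168, 76, 73) ((575.0091552734375, -160.83151245117188), (167.6218719482422, 157.67742919921875), 86.60213470458984)
top red (420, 188, 8, 17) ((586.5662231445312, -199.7390594482422), (15.454418182373047, 36.028255462646484), 89.73761749267578)
top grip (254, 203, 8, 7) ((557.3375854492188, 166.62799072265625), (12.250714302062988, 16.064128875732422), 12.609959602355957)Traceback (most recent call last):
  File "<stdin>", line 5, in <module>
  File "h.py", line 19, in blob
    return max(cs,key=cv2.contourArea)
ValueError: max() iterable argument is empty
```

Run:
```python
from h import *
for n,R in(("top",dict(die=(235,180,280,235),bed=(355,160,445,250))),("side",dict(die=(235,180,290,228),bed=(325,235,480,355)))):
    z=np.load(n+'0.npz');p=z['p'];hsv=cv2.cvtColor(p,cv2.COLOR_BGR2HSV)
    print(hsv[196,259] if n=='top' else hsv[207,250], 'wood',hsv[220,270] if n=='top' else hsv[215,275])
    m=((hsv[...,0]>19)&(hsv[...,0]<30)&(hsv[...,1]>185)&(hsv[...,2]>60)).astype(np.uint8)
    m=cv2.morphologyEx(m,cv2.MORPH_CLOSE,np.ones((5,5)))
    try:
        c=blob(m,*R['die']);print(n,'die',cv2.boundingRect(c),rect(n,c,.02))
        q=cv2.drawContours(p.copy(),[c],-1,(255,0,255),1)
        x0,y0,x1,y1=R['die'];cv2.imwrite(f'pics/d_{n}.png',cv2.resize(q[y0:y1,x0:x1],None,fx=8,fy=8,interpolation=0))
    except Exception as e:print(e)
    m=((hsv[...,1]<30)&(hsv[...,2]>(170 if n=='top' else 160))).astype(np.uint8)
    c=blob(m,*R['bed']);print(n,'bed',cv2.boundingRect(c),rect(n,c,.012))
    m=(((hsv[...,0]<8)|(hsv[...,0]>172))&(hsv[...,1]>180)&(hsv[...,2]>120)).astype(np.uint8)
    c=blob(m,*R['bed']);print(n,'red',cv2.boundingRect(c),rect(n,c,.062))
    W=np.array(C[n]['world_from_camera'])
    for u,w in ([[259,196],[258,206],[400,215],[401,178],[423,190]] if n=='top' else [[255,212],[262,195],[400,290]]):
        o,v=ray(n,[u,w]);print((u,w),(o+v[0]*z['d'][w,u]).round(4))
```

```text
[ 21 190 197] wood [ 22 182 147]
top die (245, 191, 28, 33) ((558.626953125, 166.48606872558594), (67.6299819946289, 53.3209228515625), 11.867942810058594)
top bed (363, 168, 76, 73) ((575.0091552734375, -160.83151245117188), (167.6218719482422, 157.67742919921875), 86.60213470458984)
top red (420, 188, 8, 17) ((586.5662231445312, -199.7390594482422), (15.454418182373047, 36.028255462646484), 89.73761749267578)
(259, 196) [0.5839 0.1658 0.0224]
(258, 206) [0.5575 0.1657 0.0527]
(400, 215) [ 0.5478 -0.1592  0.0151]
(401, 178) [ 0.6323 -0.1592  0.0243]
(423, 190) [ 0.6005 -0.1998  0.0582]
[ 22 173 228] wood [ 18 106 111]
max() iterable argument is empty
side bed (325, 235, 155, 120) ((597.6075439453125, -166.4132843017578), (260.898681640625, 325.8741149902344), 45.596336364746094)
side red (422, 275, 22, 27) ((571.9307861328125, -207.09718322753906), (17.33974838256836, 63.38974380493164), 87.32836151123047)
(255, 212) [0.5333 0.1615 0.0213]
(262, 195) [0.5537 0.1617 0.0544]
(400, 290) [ 0.5735 -0.1592  0.014 ]
```

Run:
```python
import cv2,numpy as np
a=cv2.imread('pics/d_top.png');print(None if a is None else a.shape)
q=np.load('side0.npz')['p'];b=cv2.resize(q[180:228,235:290],None,fx=8,fy=8,interpolation=0)
cv2.imwrite('pics/dd.png',np.hstack([a,cv2.resize(b,(int(b.shape[1]),a.shape[0]))])[:600,:800])
```

```text
(440, 360, 3)
```

View pics/dd.png

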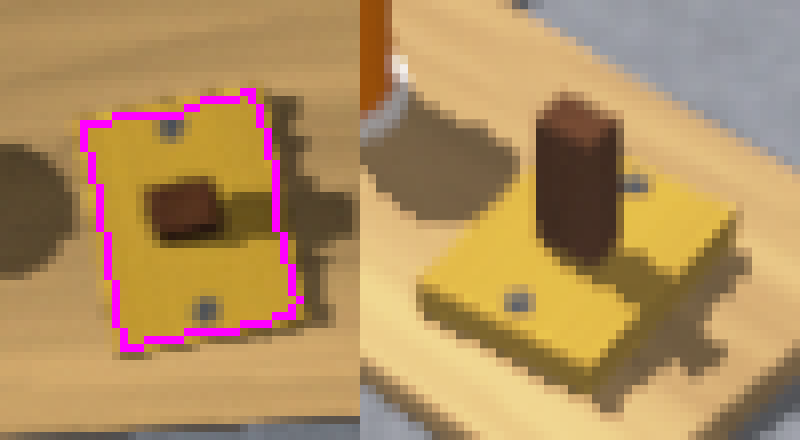

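```bash
cat >> h.py <<'E'
from scipy.spatial.transform import Rotation as Ro
def bedpose(): return np.array([0.5903,-0.1567]),np.deg2rad(-3.4)
def b2w(P,bp=None):
    o,t=bp or bedpose();P=np.atleast_2d(np.asarray(P,float));c,s=np.cos(t),np.sin(t)
    return np.c_[o[0]+c*P[:,0]-s*P[:,1],o[1]+s*P[:,0]+c*P[:,1],P[:,2]]
def w2b(P,bp=None):
    o,t=bp or bedpose();P=np.atleast_2d(np.asarray(P,float));c,s=np.cos(t),np.sin(t);d=P[:,:2]-o
    return np.c_[c*d[:,0]+s*d[:,1],-s*d[:,0]+c*d[:,1],P[:,2]]
def plan(pos,yaw,show=True):
    """target TCP pos, jaw axis (tool z) yaw mod pi; prints tool-frame units"""
    s=ctrl.sense();R=Ro.from_rotvec(s['ee_rot']);M=R.as_matrix()
    zc=np.arctan2(M[1,2],M[0,2]);dy=(yaw-zc+np.pi/2)%np.pi-np.pi/2
    # target: y=-z_world, z=jaw
    y=np.array([0,0,-1.]);a=zc+dy;z=np.array([np.cos(a),np.sin(a),0]);x=np.cross(y,z)
    T=np.c_[x,y,z];rv=(R.inv()*Ro.from_matrix(T)).as_rotvec()
    dw=np.array(pos)-s['position']
    print('t',round(float(s['t']),2),'pos',s['position'].round(4),'zyaw',np.rad2deg(zc).round(2),'F',s['force'].round(2),'w',round(float(s['gripper_width']),4),'q',s['joints'].round(2))
    print(' dworld',dw.round(4),'tool now units',(M.T@dw/.03).round(3),'tool after-turn units',(T.T@dw/.03).round(3),'turn units',(np.rad2deg(rv)/6).round(3))
E
python3 - <<'E'
from h import *
p=np.load('top0.npz')['p'].copy();q=np.load('side0.npz')['p'].copy()
def poly(im,n,P,col):
    u=proj(n,P);cv2.polylines(im,[np.round((u+.0)*16).astype(np.int32)],True,col,1,shift=4)
def box(x0,x1,y0,y1,z):return b2w([[x0,y0,z],[x1,y0,z],[x1,y1,z],[x0,y1,z]])
out=[]
for im,n,(x0,y0,x1,y1) in((p,'top',(355,160,447,250)),(q,'side',(325,235,480,355))):
    k=8 if n=='top' else 5
    big=cv2.resize(im[y0:y1,x0:x1],None,fx=k,fy=k,interpolation=cv2.INTER_LINEAR)
    def P(B,col):
        u=(proj(n,B)-[x0,y0]+.5)*k;cv2.polylines(big,[np.round(u).astype(np.int32)],True,col,1)
    P(box(-.095,.065,-.09,.08,.012),(0,0,255));P(box(.035,.049,-.022,.022,.022),(0,255,0))
    P(box(-.02,.02,.0275,.0325,.022),(255,0,255))
    a=np.linspace(0,6.28,40);th=4.014-.2
    P(b2w(np.c_[.011*np.cos(th)+.018*np.cos(a),-.0461+.011*np.sin(th)+.018*np.sin(a),0*a+.025]),(255,0,0))
    P(box(-.02,.02,-.0521,-.0401,.062),(255,255,0))
    cv2.imwrite(f'pics/ov_{n}.png',big);print(big.shape)
plan([0.5586,0.1665,.12],np.deg2rad(11.9))
E
```

```text
(720, 736, 3)
(600, 775, 3)
t 0.1 pos [0.2278 0.5274 0.2047] zyaw 66.63 F [ 0.42 -0.24  0.12] w 0.0939 q [ 1.04  0.28  1.51 -0.    1.36 -0.12]
 dworld [ 0.3308 -0.3609 -0.0847] tool now units [14.894  2.832 -6.666] tool after-turn units [14.045  2.824  8.309] turn units [1.500e-02 9.122e+00 6.000e-03]
```

View pics/ov_top.png

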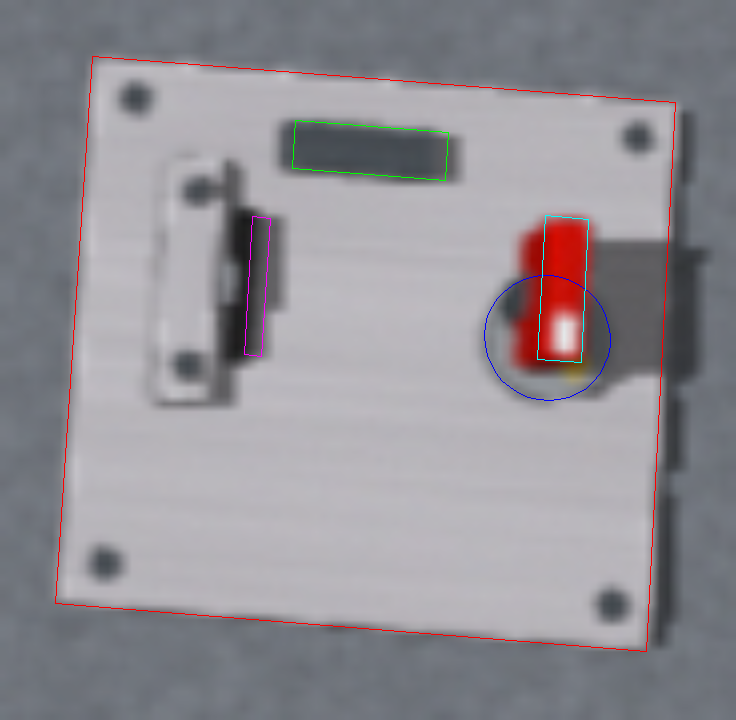

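View pics/ov_side.png

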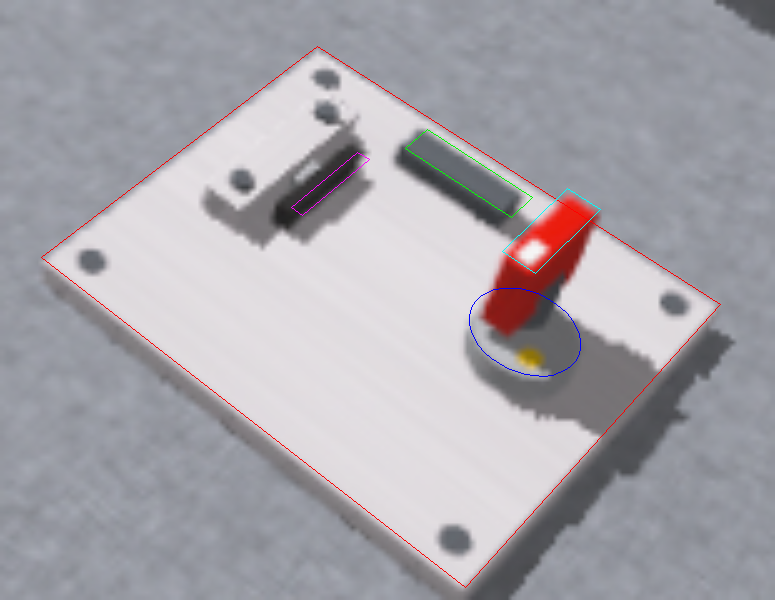

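Both overlays fit the bed, with pixel residuals about 1 px, so the bed pose is good. I'm now moving above the brass die.

Request:
servo_tool(
  delta_pos=[
    [1,0.15,-0.44],
    [1,0.15,-0.44],
    [1,0.15,-0.44],
    [1,0.15,-0.44],
    [1,0.15,-0.44],
    [1,0.15,-0.44],
    [1,0.15,-0.44],
    [1,0.15,-0.44],
  ],
  delta_rot=[
    [0,0,0],
    [0,0,0],
    [0,0,0],
    [0,0,0],
    [0,0,0],
    [0,0,0],
    [0,0,0],
    [0,0,0],
  ],
  gripper=[50,50,50,50,50,50,50,50],
)

```text
t: 0.77
position: [0.4071, 0.3343, 0.169]
ee_rot: [-1.547, 0.32, -0.319]
force: [-0.2, 1.1, 0.7]
gripper_width: 0.0478
```

Request:
servo_tool(
  delta_pos=[
    [1,0.15,-0.44],
    [1,0.15,-0.44],
    [1,0.15,-0.44],
    [1,0.15,-0.44],
    [1,0.15,-0.44],
    [1,0.15,-0.44],
    [0.9,0.1,-0.4],
    [0,0,0],
  ],
  delta_rot=[
    [0,0,0],
    [0,0,0],
    [0,0,0],
    [0,0,0],
    [0,0,0],
    [0,0,0],
    [0,0,0],
    [0,1,0],
  ],
  gripper=[50,50,50,50,50,50,50,50],
)

```text
t: 1.43
position: [0.5639, 0.1656, 0.1381]
ee_rot: [-1.535, 0.405, -0.407]
force: [0.7, 0.6, -0.3]
gripper_width: 0.0475
```

Request:
servo_tool(
  delta_pos=[
    [0,0,0],
    [0,0,0],
    [0,0,0],
    [0,0,0],
    [0,0,0],
    [0,0,0],
    [0,0,0],
    [0,0,0],
  ],
  delta_rot=[
    [0,1,0],
    [0,1,0],
    [0,1,0],
    [0,1,0],
    [0,1,0],
    [0,1,0],
    [0,1,0],
    [0,1,0],
  ],
  gripper=[50,50,50,50,50,50,50,50],
)

```text
t: 2.1
position: [0.56, 0.1699, 0.139]
ee_rot: [-1.304, 1.05, -1.049]
force: [-0.4, 0.2, 0.3]
gripper_width: 0.0464
```

Run:
```python
from h import *
plan([0.5586,0.1665,.023],np.deg2rad(11.9))
p,d=ctrl.read_camera("top");cv2.imwrite("pics/top1.png",p);p,d=ctrl.read_camera("side");cv2.imwrite("pics/side1.png",p[100:300,150:400]);
```

```text
t 2.1 pos [0.56   0.1699 0.139 ] zyaw 12.34 F [-0.42  0.18  0.34] w 0.0464 q [ 0.18  0.34  1.59  0.    1.22 -0.04]
 dworld [-0.0014 -0.0034 -0.116 ] tool now units [ 0.1    3.865 -0.064] tool after-turn units [ 0.1    3.865 -0.068] turn units [ 0.01   0.073 -0.001]
```

View pics/side1.png

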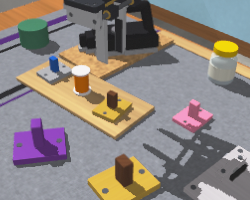

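Fingers are over the tray and the path to the small brass die, at about (262,205) full frame, is clear.

Request:
servo_tool(
  delta_pos=[
    [0.1,0.6,-0.065],
    [0,0.6,0],
    [0,0.6,0],
    [0,0.6,0],
    [0,0.6,0],
    [0,0.5,0],
    [0,0.1,0],
    [0,0,0],
  ],
  delta_rot=[
    [0,0.07,0],
    [0,0,0],
    [0,0,0],
    [0,0,0],
    [0,0,0],
    [0,0,0],
    [0,0,0],
    [0,0,0],
  ],
  gripper=[50,50,50,50,50,50,50,50],
)

```text
t: 2.87
position: [0.558, 0.1664, 0.0302]
ee_rot: [-1.306, 1.051, -1.048]
force: [0.2, 0.3, 1.2]
gripper_width: 0.0471
```

Run:
```python
from h import *
plan([0.5586,0.1665,.023],np.deg2rad(11.9))
p,d=ctrl.read_camera("side");cv2.imwrite("pics/side2.png",cv2.resize(p[130:240,190:320],None,fx=5,fy=5));
```

```text
t 2.87 pos [0.558  0.1664 0.0302] zyaw 12.31 F [0.24 0.29 1.21] w 0.0471 q [ 0.17  0.44  1.73  0.    0.98 -0.04]
 dworld [ 0.0006  0.0001 -0.0072] tool now units [0.001 0.241 0.02 ] tool after-turn units [0.001 0.241 0.019] turn units [ 0.029  0.069 -0.002]
```

View pics/side2.png

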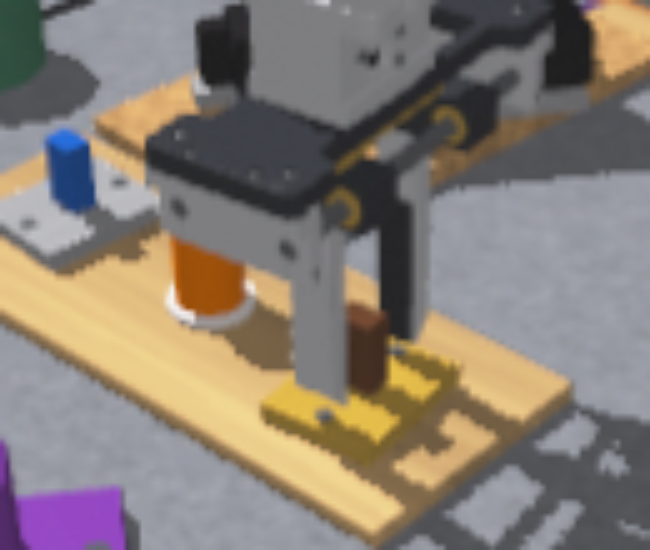

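The fingers straddle the dark grip at about (363,350) in the crop. I'm going down a bit more and closing.

Request:
servo_tool(
  delta_pos=[
    [0,0.1,0],
    [0,0.1,0],
    [0,0,0],
    [0,0,0],
    [0,0,0],
    [0,0,0],
    [0,0,0],
    [0,0,0],
  ],
  delta_rot=[
    [0,0,0],
    [0,0,0],
    [0,0,0],
    [0,0,0],
    [0,0,0],
    [0,0,0],
    [0,0,0],
    [0,0,0],
  ],
  gripper=[50,50,40,20,0,0,0,0],
)

```text
t: 3.58
position: [0.5593, 0.1666, 0.0257]
ee_rot: [-1.302, 1.05, -1.051]
force: [0.5, 0.3, -0.3]
gripper_width: 0.0141
```

Run:
```python
from h import *
plan([0.5586,0.1665,.023],np.deg2rad(11.9))
```

```text
t 3.58 pos [0.5593 0.1666 0.0257] zyaw 12.22 F [ 0.48  0.33 -0.25] w 0.0141 q [ 0.17  0.44  1.74  0.    0.96 -0.04]
 dworld [-0.0007 -0.0001 -0.0027] tool now units [-0.001  0.089 -0.025] tool after-turn units [-0.001  0.089 -0.025] turn units [-0.005  0.053 -0.   ]
```

Request:
servo_tool(
  delta_pos=[
    [0,-0.3,0],
    [0,-0.6,0],
    [0,-0.7,0],
    [0,-0.7,0],
    [0,-0.6,0],
    [0,-0.3,0],
    [0,0,0],
    [0,0,0],
  ],
  delta_rot=[
    [0,0,0],
    [0,0,0],
    [0,0,0],
    [0,0,0],
    [0,0,0],
    [0,0,0],
    [0,0,0],
    [0,0,0],
  ],
  gripper=[0,0,0,0,0,0,0,0],
)

```text
t: 4.25
position: [0.5587, 0.1665, 0.1213]
ee_rot: [-1.303, 1.051, -1.051]
force: [0.7, 0.7, -4.1]
gripper_width: 0.0135
```

Run:
```python
from h import *
t=b2w([-.020,-.003,.09])[0];print(t)
plan(t,np.deg2rad(-3.4+.3))
p,d=ctrl.read_camera("side");cv2.imwrite("pics/side3.png",p)
```

```text
[ 0.57015728 -0.15850859  0.09      ]
t 4.25 pos [0.5587 0.1665 0.1213] zyaw 12.22 F [ 0.73  0.72 -4.13] w 0.0135 q [ 0.17  0.35  1.62  0.    1.18 -0.04]
 dworld [ 0.0114 -0.325  -0.0313] tool now units [10.67   1.044 -1.921] tool after-turn units [10.798  1.044  0.966] turn units [ 2.000e-03  2.553e+00 -0.000e+00]
```

View pics/side3.png

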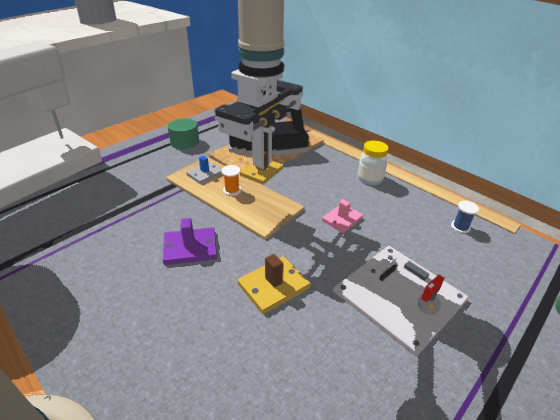

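Request:
servo_tool(
  delta_pos=[
    [0,0,0],
    [0,0,0],
    [0,0,0],
    [0.4,0,0.05],
    [0.8,0,0.1],
    [1,0,0.1],
    [1,0,0.1],
    [1,0,0.1],
  ],
  delta_rot=[
    [0,0.85,0],
    [0,0.9,0],
    [0,0.85,0],
    [0,0,0],
    [0,0,0],
    [0,0,0],
    [0,0,0],
    [0,0,0],
  ],
  gripper=[0,0,0,0,0,0,0,0],
)

```text
t: 4.97
position: [0.564, 0.0381, 0.1202]
ee_rot: [-1.185, 1.252, -1.249]
force: [-0.0, 0.8, -3.6]
gripper_width: 0.0138
```

Request:
servo_tool(
  delta_pos=[
    [1,0,0.1],
    [1,0,0.1],
    [1,0,0.1],
    [1,0,0.1],
    [1,0,0.1],
    [1,0,0],
    [0.6,0,0],
    [0,0,0],
  ],
  delta_rot=[
    [0,0,0],
    [0,0,0],
    [0,0,0],
    [0,0,0],
    [0,0,0],
    [0,0,0],
    [0,0,0],
    [0,0,0],
  ],
  gripper=[0,0,0,0,0,0,0,0],
)

```text
t: 5.63
position: [0.5673, -0.1636, 0.1201]
ee_rot: [-1.183, 1.254, -1.254]
force: [0.4, 0.6, -3.6]
gripper_width: 0.0136
```

Run:
```python
from h import *
t=b2w([-.020,-.003,.0277])[0]
plan(t,np.deg2rad(-3.4))
p,d=ctrl.read_camera("top");cv2.imwrite("pics/top4.png",cv2.resize(p[130:260,330:470],None,fx=4,fy=4))
np.savez('top4.npz',p=p,d=d)
p,d=ctrl.read_camera("side");cv2.imwrite("pics/side4.png",cv2.resize(p[180:360,300:500],None,fx=3,fy=3))
```

```text
t 5.63 pos [ 0.5673 -0.1636  0.1201] zyaw -3.46 F [ 0.37  0.64 -3.65] w 0.0136 q [-0.4   0.36  1.6  -0.    1.18 -0.33]
 dworld [ 0.0028  0.005  -0.0924] tool now units [-0.181  3.08   0.091] tool after-turn units [-0.173  3.081  0.085] turn units [ 0.019 -0.01   0.023]
```

View pics/top4.png

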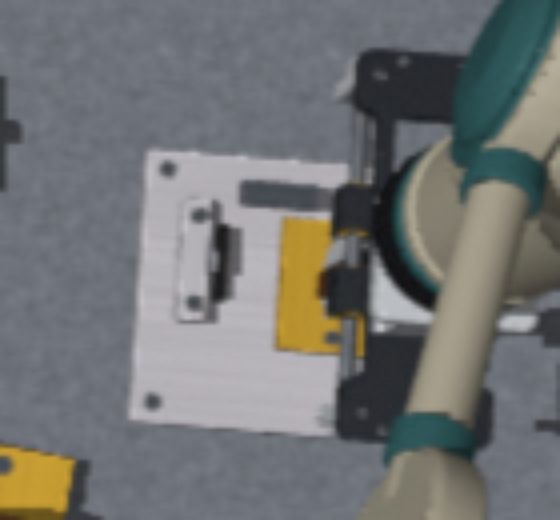

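View pics/side4.png

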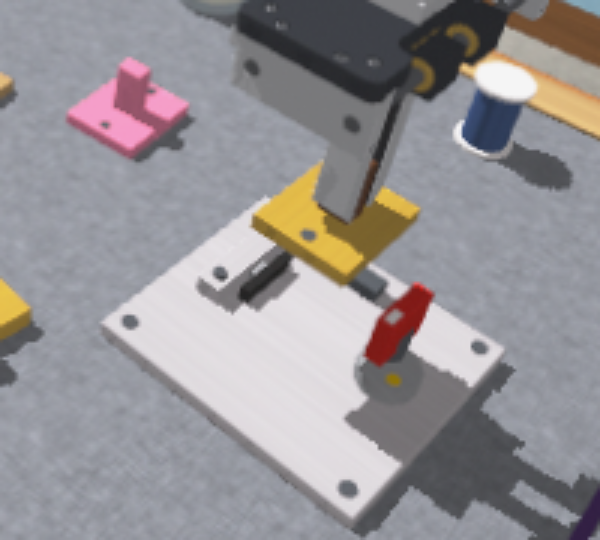

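Run:
```python
from h import *
e=onz('top',[[400.4,184],[398.5,217.2]],.1144);print(e,np.rad2deg(np.arctan2(*(e[0]-e[1])[[1,0]])))
print('edge in bed',w2b(e)); print('tcp in bed',w2b(ctrl.sense()['position']))
```

```text
[[ 0.60363316 -0.13594365  0.1144    ]
 [ 0.53351342 -0.13199695  0.1144    ]] -3.2215077332420825
edge in bed [[ 0.01207871  0.02151055  0.1144    ]
 [-0.05815168  0.02129177  0.1144    ]]
tcp in bed [[-0.02287145 -0.00399323  0.12025775]]
```

Request:
servo_tool(
  delta_pos=[
    [-0.12,0.3,0.09],
    [0,0.5,0],
    [0,0.5,0],
    [0,0.5,0],
    [0,0.45,0],
    [0,0.3,0],
    [0,0.1,0],
    [0,0,0],
  ],
  delta_rot=[
    [0,0,0],
    [0,0,0],
    [0,0,0],
    [0,0,0],
    [0,0,0],
    [0,0,0],
    [0,0,0],
    [0,0,0],
  ],
  gripper=[0,0,0,0,0,0,0,0],
)

```text
t: 6.4
position: [0.5707, -0.1539, 0.0408]
ee_rot: [-1.182, 1.254, -1.25]
force: [-1.2, -0.6, -3.5]
gripper_width: 0.014
```

Run:
```python
from h import *
t=b2w([-.020,-.000,.0277])[0]
plan(t,np.deg2rad(-3.4));print(w2b(ctrl.sense()['position']))
p,d=ctrl.read_camera("side");cv2.imwrite("pics/side5.png",cv2.resize(p[220:350,320:480],None,fx=4,fy=4))
```

```text
t 6.4 pos [ 0.5707 -0.1539  0.0408] zyaw -3.3 F [-1.24 -0.62 -3.49] w 0.014 q [-0.38  0.43  1.7   0.    1.01 -0.32]
 dworld [-0.0004 -0.0016 -0.0131] tool now units [ 0.056  0.436 -0.009] tool after-turn units [ 0.055  0.436 -0.01 ] turn units [ 0.02   0.016 -0.01 ]
[[-0.01969484  0.00165655  0.04078392]]
```

View pics/side5.png

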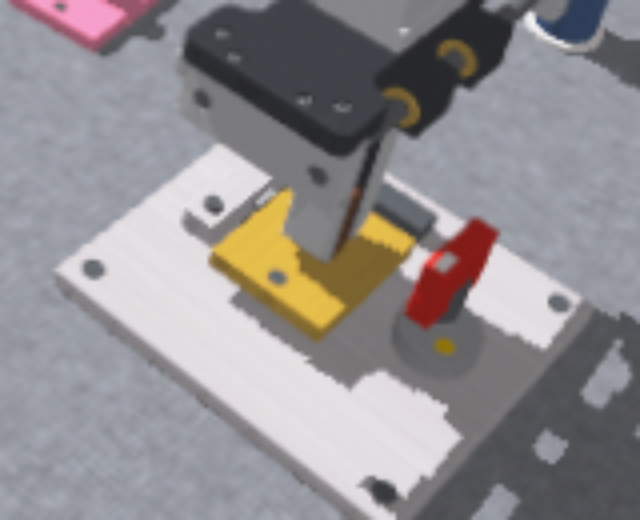

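Run:
```python
from h import *
print(w2b(onz('side',[[399,301.5],[373,284],[423.5,280]],.035)).round(4))
p,d=ctrl.read_camera("top");hsv=cv2.cvtColor(p,cv2.COLOR_BGR2HSV)
m=((hsv[...,0]>18)&(hsv[...,0]<32)&(hsv[...,1]>150)&(hsv[...,2]>60)).astype(np.uint8)
c=blob(m,355,160,445,250);P=w2b(onz('top',c.reshape(-1,2),.035));print(P[:,0].min(),P[:,0].max(),np.percentile(P[:,1],[50,70,80,90,100]))
cv2.imwrite("pics/top6.png",cv2.resize(p[155:255,350:450],None,fx=6,fy=6))
print(w2b(ctrl.sense()['position']))
```

```text
[[-0.0561 -0.0232  0.035 ]
 [-0.0582  0.027   0.035 ]
 [ 0.0135 -0.0249  0.035 ]]
-0.05289598682051916 0.015139544850435699 [0.01592116 0.02834403 0.02910595 0.02966985 0.03065828]
[[-0.01850972  0.00083991  0.04231657]]
```

View pics/top6.png

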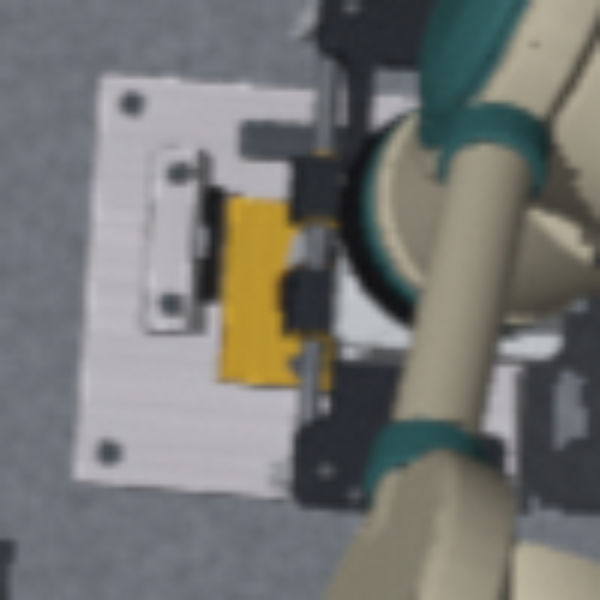

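Request:
servo_tool(
  delta_pos=[
    [0.07,0,0],
    [0.06,0,0],
    [0,0.1,0],
    [0,0.1,0],
    [0,0.1,0],
    [0,0,0],
    [0,0,0],
    [0,0,0],
  ],
  delta_rot=[
    [0,0,0],
    [0,0,0],
    [0,0,0],
    [0,0,0],
    [0,0,0],
    [0,0,0],
    [0,0,0],
    [0,0,0],
  ],
  gripper=[0,0,0,0,0,0,0,0],
)

```text
t: 7.17
position: [0.5711, -0.159, 0.0329]
ee_rot: [-1.181, 1.253, -1.252]
force: [0.5, 0.4, -2.5]
gripper_width: 0.0141
```

Request:
servo_tool(
  delta_pos=[
    [0,0.02,0],
    [0,0.02,0],
    [0,0.02,0],
    [0,0,0],
    [0,0,0],
    [0,0,0],
    [0,0,0],
    [0,0,0],
  ],
  delta_rot=[
    [0,0,0],
    [0,0,0],
    [0,0,0],
    [0,0,0],
    [0,0,0],
    [0,0,0],
    [0,0,0],
    [0,0,0],
  ],
  gripper=[0,0,0,0,0,0,0,0],
)

```text
t: 7.83
position: [0.5711, -0.159, 0.0312]
ee_rot: [-1.181, 1.253, -1.253]
force: [-0.7, 0.4, -3.7]
gripper_width: 0.0141
```

```bash
cat > look.py <<'E'
from h import *
import sys
k=sys.argv[1];zp=float(sys.argv[2])
s=ctrl.sense();print('t',s['t'],'F',s['force'].round(2),'M',s['ft_torque'].round(3),'tcp bed',w2b(s['position']).round(4),'w',s['gripper_width'])
p,d=ctrl.read_camera("top");hsv=cv2.cvtColor(p,cv2.COLOR_BGR2HSV)
m=((hsv[...,0]>18)&(hsv[...,0]<32)&(hsv[...,1]>150)&(hsv[...,2]>60)).astype(np.uint8)
c=blob(m,355,160,445,250);P=w2b(onz('top',c.reshape(-1,2),zp))
print('plate x',P[:,0].min(),P[:,0].max(),'y',np.percentile(P[:,1],[0,10,80,90]))
q,_=ctrl.read_camera("side")
cv2.imwrite(f"pics/L{k}.png",np.hstack([cv2.resize(p[155:255,350:450],(400,400),interpolation=2),cv2.resize(q[230:355,325:450],(400,400),interpolation=2)]))
E
python3 look.py a .022
```

```text
t 7.8333 F [-0.74  0.44 -3.7 ] M [-0.091  0.055 -0.015] tcp bed [[-0.019  -0.0034  0.0312]] w 0.014131673154816192
plate x -0.052552743935294174 0.015559005825164023 y [-0.00310746  0.00052836  0.02382703  0.02439653]
```

View pics/La.png

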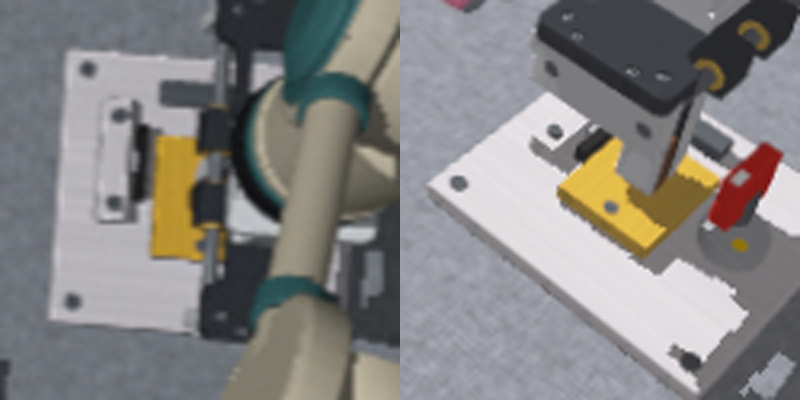

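Request:
servo_tool(
  delta_pos=[
    [0,0.02,0],
    [0,0.02,0],
    [0,0.02,0],
    [0,0.02,0],
    [0,0.015,0],
    [0,0,0],
    [0,0,0],
    [0,0,0],
  ],
  delta_rot=[
    [0,0,0],
    [0,0,0],
    [0,0,0],
    [0,0,0],
    [0,0,0],
    [0,0,0],
    [0,0,0],
    [0,0,0],
  ],
  gripper=[0,0,0,0,0,0,0,0],
)

```text
t: 8.6
position: [0.5712, -0.159, 0.0283]
ee_rot: [-1.181, 1.253, -1.253]
force: [-0.4, -0.1, -4.2]
gripper_width: 0.0138
```

Request:
servo_tool(
  delta_pos=[
    [0,0.01,0],
    [0,0.01,0],
    [0,0,0],
    [0,0,0],
    [0,0,0],
    [0,0,0],
    [0,0,0],
    [0,0,0],
  ],
  delta_rot=[
    [0,0,0],
    [0,0,0],
    [0,0,0],
    [0,0,0],
    [0,0,0],
    [0,0,0],
    [0,0,0],
    [0,0,0],
  ],
  gripper=[0,0,0,0,0,0,0,0],
)

```text
t: 9.27
position: [0.5711, -0.159, 0.0277]
ee_rot: [-1.181, 1.253, -1.252]
force: [-0.7, 0.3, -2.6]
gripper_width: 0.014
```

Request:
servo_tool(
  delta_pos=[
    [0,0.01,0],
    [0,0.01,0],
    [0,0,0],
    [0,0,0],
    [0,0,0],
    [0,0,0],
    [0,0,0],
    [0,0,0],
  ],
  delta_rot=[
    [0,0,0],
    [0,0,0],
    [0,0,0],
    [0,0,0],
    [0,0,0],
    [0,0,0],
    [0,0,0],
    [0,0,0],
  ],
  gripper=[0,0,0,0,0,0,0,0],
)

```text
t: 9.93
position: [0.5711, -0.159, 0.0277]
ee_rot: [-1.18, 1.252, -1.253]
force: [-1.7, 1.1, 6.5]
gripper_width: 0.0141
```

Request:
servo_tool(
  delta_pos=[
    [0,-0.012,0],
    [0,0,0.1],
    [0,0,0.1],
    [0,0,0.1],
    [0,0,0.1],
    [0,0,0.05],
    [0,0,0],
    [0,0,0],
  ],
  delta_rot=[
    [0,0,0],
    [0,0,0],
    [0,0,0],
    [0,0,0],
    [0,0,0],
    [0,0,0],
    [0,0,0],
    [0,0,0],
  ],
  gripper=[0,0,0,0,0,0,0,0],
)

```text
t: 10.6
position: [0.581, -0.1594, 0.0278]
ee_rot: [-1.186, 1.257, -1.248]
force: [-8.2, 0.1, 9.9]
gripper_width: 0.0135
```

```bash
python3 look.py b .022
```

```text
t 10.6 F [-8.25  0.11  9.9 ] M [ 0.002  1.552 -0.03 ] tcp bed [[-0.0091 -0.0032  0.0278]] w 0.013492242482397311
plate x -0.042944800366919084 0.02482152981148114 y [-0.00096444  0.00197868  0.02508207  0.02559715]
```

View pics/Lb.png

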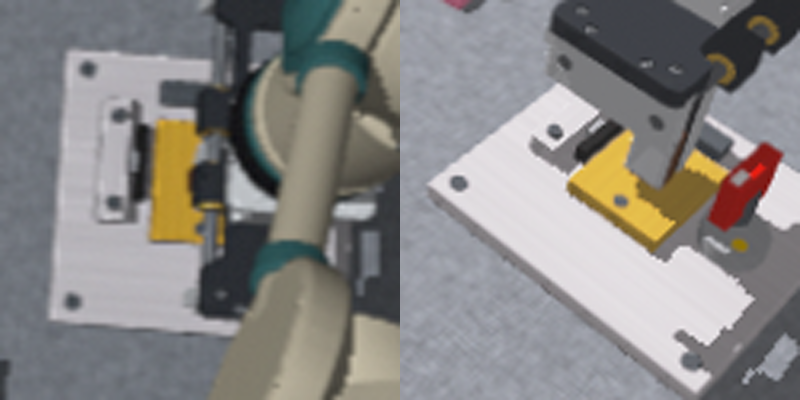

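Request:
servo_tool(
  delta_pos=[
    [0,-0.02,0],
    [0,-0.01,0],
    [0,0,0],
    [0,0,0],
    [0,0,0],
    [0,0,0],
    [0,0,0],
    [0,0,0],
  ],
  delta_rot=[
    [0,0,0],
    [0,0,0],
    [0,0,0],
    [0,0,0],
    [0,0,0],
    [0,0,0],
    [0,0,0],
    [0,0,0],
  ],
  gripper=[0,0,0,0,0,0,0,0],
)

```text
t: 11.37
position: [0.5847, -0.1598, 0.0282]
ee_rot: [-1.181, 1.253, -1.252]
force: [-0.2, -0.2, -3.0]
gripper_width: 0.0141
```

```bash
python3 -c "
from h import *
s=ctrl.sense();print(s['t'],s['force'].round(2),s['ft_torque'].round(3),w2b(s['position']).round(4),Ro.from_rotvec(s['ee_rot']).as_matrix().round(4))"
```

```text
11.3667 [-0.16 -0.18 -3.01] [-0.07   0.049  0.02 ] [[-0.0055 -0.0034  0.0282]] [[-5.900e-02 -0.000e+00  9.983e-01]
 [-9.983e-01  1.000e-04 -5.900e-02]
 [-1.000e-04 -1.000e+00 -0.000e+00]]
```

Request:
servo_tool(
  delta_pos=[
    [0,0,0.04],
    [0,0,0.04],
    [0,0,0.03],
    [0,0,0.02],
    [0,0,0.02],
    [0,0,0],
    [0,0,0],
    [0,0,0],
  ],
  delta_rot=[
    [0,0,0],
    [0,0,0],
    [0,0,0],
    [0,0,0],
    [0,0,0],
    [0,0,0],
    [0,0,0],
    [0,0,0],
  ],
  gripper=[0,0,0,0,0,0,0,0],
)

```text
t: 12.03
position: [0.589, -0.16, 0.0284]
ee_rot: [-1.181, 1.253, -1.252]
force: [0.8, -0.2, -3.1]
gripper_width: 0.014
```

```bash
python3 look.py c .022
```

```text
t 12.0333 F [ 0.84 -0.22 -3.06] M [-0.072  0.057  0.008] tcp bed [[-0.0011 -0.0034  0.0284]] w 0.013960618553929008
plate x -0.034770890491830395 0.03428385324795509 y [-0.0021459   0.00159828  0.02456732  0.02512671]
```

View pics/Lc.png

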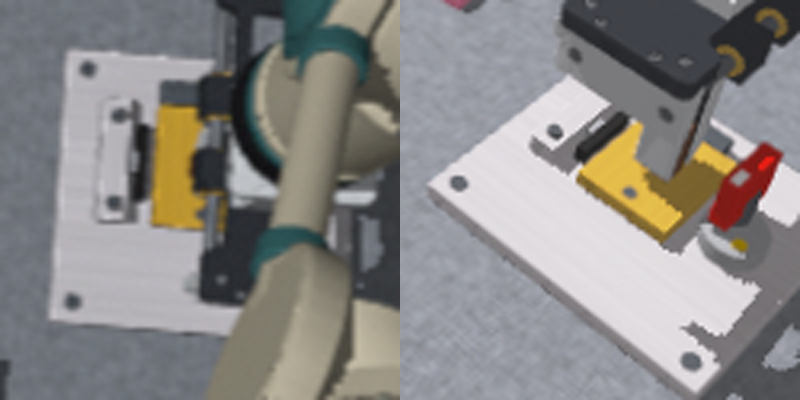

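Request:
servo_tool(
  delta_pos=[
    [0,0,0.02],
    [0,0,0.01],
    [0,0,0.01],
    [0,0,0],
    [0,0,0],
    [0,0,0],
    [0,0,0],
    [0,0,0],
  ],
  delta_rot=[
    [0,0,0],
    [0,0,0],
    [0,0,0],
    [0,0,0],
    [0,0,0],
    [0,0,0],
    [0,0,0],
    [0,0,0],
  ],
  gripper=[0,0,0,0,0,0,0,0],
)

```text
t: 12.8
position: [0.59, -0.1601, 0.0283]
ee_rot: [-1.181, 1.253, -1.252]
force: [-1.9, 0.3, -2.4]
gripper_width: 0.0137
```

```bash
cat > st.py <<'E'
from h import *
s=ctrl.sense();print(s['t'],s['force'].round(2),s['ft_torque'].round(3),w2b(s['position']).round(4),s['gripper_width'])
E
python3 st.py
```

```text
12.8 [-1.9   0.29 -2.42] [-0.096  0.321 -0.005] [[-0.0001 -0.0034  0.0283]] 0.01374646244549098
```

Contact is starting: Fx and My have changed. Now a little more push.

Request:
servo_tool(
  delta_pos=[
    [0,0,0.02],
    [0,0,0.01],
    [0,0,0],
    [0,0,0],
    [0,0,0],
    [0,0,0],
    [0,0,0],
    [0,0,0],
  ],
  delta_rot=[
    [0,0,0],
    [0,0,0],
    [0,0,0],
    [0,0,0],
    [0,0,0],
    [0,0,0],
    [0,0,0],
    [0,0,0],
  ],
  gripper=[0,0,0,0,0,0,0,0],
)

```text
t: 13.47
position: [0.59, -0.16, 0.0283]
ee_rot: [-1.182, 1.254, -1.251]
force: [-5.1, 0.1, 0.0]
gripper_width: 0.0136
```

```bash
python3 st.py
```

```text
13.4667 [-5.14  0.08  0.02] [-0.104  1.12  -0.038] [[-0.0001 -0.0034  0.0283]] 0.013570647320456677
```

Request:
servo_tool(
  delta_pos=[
    [0,0,0.02],
    [0,0,0.02],
    [0,0,0],
    [0,0,0],
    [0,0,0],
    [0,0,0],
    [0,0,0],
    [0,0,0],
  ],
  delta_rot=[
    [0,0,0],
    [0,0,0],
    [0,0,0],
    [0,0,0],
    [0,0,0],
    [0,0,0],
    [0,0,0],
    [0,0,0],
  ],
  gripper=[0,0,0,0,0,0,0,0],
)

```text
t: 14.13
position: [0.5901, -0.16, 0.0282]
ee_rot: [-1.184, 1.256, -1.25]
force: [-7.7, -0.8, 2.3]
gripper_width: 0.0138
```

```bash
python3 look.py d .022
```

```text
t 14.1333 F [-7.66 -0.78  2.28] M [-0.147  1.39   0.047] tcp bed [[-0.     -0.0033  0.0282]] w 0.01383863796105392
plate x -0.03358368689616117 0.03484195768752689 y [-0.00269565  0.00197863  0.02482567  0.02542459]
```

View pics/Ld.png

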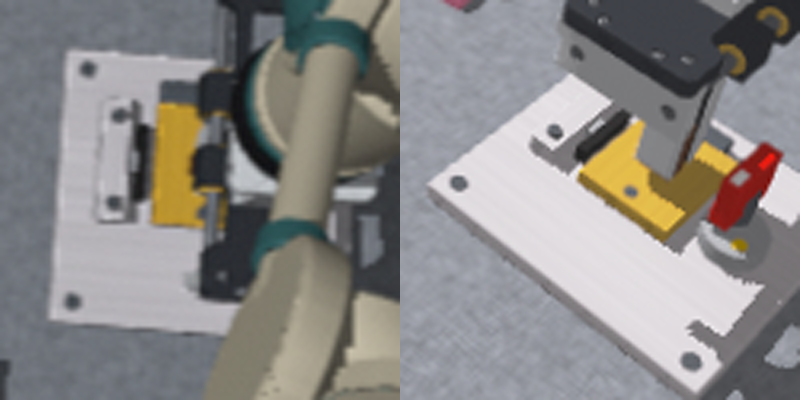

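The plate's front edge sits at the stop (bed x 34.8 mm) and the TCP stopped at x = 0, so the die is home. I'll relax slightly, open, and rise.

Request:
servo_tool(
  delta_pos=[
    [0,0,-0.05],
    [0,0,0],
    [0,0,0],
    [0,0,0],
    [0,0,0],
    [0,0,0],
    [0,0,0],
    [0,0,0],
  ],
  delta_rot=[
    [0,0,0],
    [0,0,0],
    [0,0,0],
    [0,0,0],
    [0,0,0],
    [0,0,0],
    [0,0,0],
    [0,0,0],
  ],
  gripper=[0,0,20,25,30,40,40,40],
)

```text
t: 14.9
position: [0.5917, -0.1603, 0.0287]
ee_rot: [-1.18, 1.251, -1.253]
force: [-1.0, 0.6, 0.1]
gripper_width: 0.0373
```

```bash
python3 st.py
```

```text
14.9 [-1.    0.6   0.05] [-0.059  0.067 -0.003] [[ 0.0016 -0.0035  0.0287]] 0.03728662654215894
```

Request:
servo_tool(
  delta_pos=[
    [0,-0.2,0],
    [0,-0.3,0],
    [0,-0.4,0],
    [0,-0.5,0],
    [0,-0.5,0],
    [0,-0.4,0],
    [0,-0.3,0],
    [0,0,0],
  ],
  delta_rot=[
    [0,0,0],
    [0,0,0],
    [0,0,0],
    [0,0,0],
    [0,-1,0],
    [0,-1,0],
    [0,-1,0],
    [0,-1,0],
  ],
  gripper=[40,40,40,40,40,40,40,40],
)

```text
t: 15.57
position: [0.5927, -0.1608, 0.1099]
ee_rot: [-1.359, 0.931, -0.941]
force: [-0.5, 0.6, -0.5]
gripper_width: 0.0374
```

Request:
servo_tool(
  delta_pos=[
    [0,0,0],
    [0,0,0],
    [0,0,0],
    [0,0,0],
    [0,0,0],
    [0,0,0],
    [0,0,0],
    [0,0,0],
  ],
  delta_rot=[
    [0,-1,0],
    [0,-1,0],
    [0,-1,0],
    [0,-1,0],
    [0,-1,0],
    [0,-1,0],
    [0,-1,0],
    [0,-1,0],
  ],
  gripper=[40,40,40,40,35,35,35,35],
)

```text
t: 16.23
position: [0.5912, -0.1603, 0.1075]
ee_rot: [-1.552, 0.288, -0.29]
force: [-0.2, 0.3, 0.1]
gripper_width: 0.033
```

```bash
cat > bar.py <<'E'
from h import *
import sys
p,d=ctrl.read_camera("top");q,_=ctrl.read_camera("side")
for n,im,(a,b,c_,e) in(('top',p,(355,160,445,250)),('side',q,(325,235,480,355))):
    hsv=cv2.cvtColor(im,cv2.COLOR_BGR2HSV)
    m=(((hsv[...,0]<8)|(hsv[...,0]>172))&(hsv[...,1]>180)&(hsv[...,2]>60)).astype(np.uint8)
    try:
        c=blob(m,a,b,c_,e);P=w2b(onz(n,c.reshape(-1,2),.062));r=cv2.minAreaRect((P[:,:2]*1000).astype(np.float32));print(n,'red rect bed',np.round(r[0],1),np.round(r[1],1),round(r[2],1))
    except Exception as ex: print(n,ex)
np.savez('last.npz',p=p,q=q)
cv2.imwrite(f"pics/{sys.argv[1]}.png",np.hstack([cv2.resize(p[155:255,350:450],(400,400),interpolation=2),cv2.resize(q[230:355,335:460],(400,400),interpolation=2)]))
E
python3 bar.py e
python3 - <<'E'
from h import *
plan(b2w([0,-.0461,.033])[0],np.deg2rad(-3.4)+3.1-np.pi/2)
E
```

```text
top red rect bed [-14.8 -40.5] [13.3  8.8] 4.6
side red rect bed [-15.6 -51.4] [62.9 17.3] 0.7
t 16.33 pos [ 0.5912 -0.1603  0.1074] zyaw 68.6 F [ 1.3   0.09 -1.7 ] w 0.0327 q [-0.38  0.4   1.57  0.    1.17 -1.58]
 dworld [-0.0037 -0.0424 -0.0744] tool now units [ 0.398  2.479 -1.361] tool after-turn units [ 0.02   2.479 -1.419] turn units [ 1.000e-03 -2.603e+00  1.400e-02]
```

View pics/e.png

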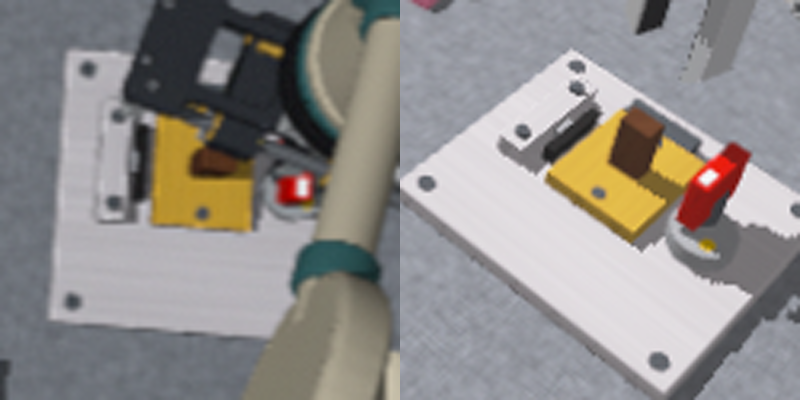

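The die lies flat at the stop with its grip free. Now over to the cam knob.

Request:
servo_tool(
  delta_pos=[
    [0,0,0],
    [0,0,0],
    [0,0,0],
    [0,0,-0.5],
    [0,0,-0.6],
    [0,0,-0.3],
    [0,0,0],
    [0,0,0],
  ],
  delta_rot=[
    [0,-0.9,0],
    [0,-0.9,0],
    [0,-0.8,0],
    [0,0,0],
    [0,0,0],
    [0,0,0],
    [0,0,0],
    [0,0,0],
  ],
  gripper=[35,35,35,35,35,35,35,35],
)

```text
t: 17.0
position: [0.5865, -0.2027, 0.1064]
ee_rot: [-1.569, 0.082, -0.082]
force: [0.4, -0.3, 0.7]
gripper_width: 0.033
```

```bash
python3 bar.py f
python3 - <<'E'
from h import *
plan(b2w([0,-.0461,.033])[0],np.deg2rad(-3.4)+3.1-np.pi/2)
E
```

```text
top red rect bed [-12.1 -41.5] [11.5 19.7] 77.4
side red rect bed [-15.5 -51.2] [63.9 17.9] 4.5
t 17.1 pos [ 0.5865 -0.2016  0.1064] zyaw 84.14 F [-0.38 -0.24 -0.61] w 0.0329 q [-0.44  0.41  1.56  0.    1.18 -1.91]
 dworld [ 0.0011 -0.0011 -0.0734] tool now units [ 0.039  2.445 -0.034] tool after-turn units [ 0.039  2.445 -0.032] turn units [-0.007 -0.014 -0.002]
```

View pics/f.png

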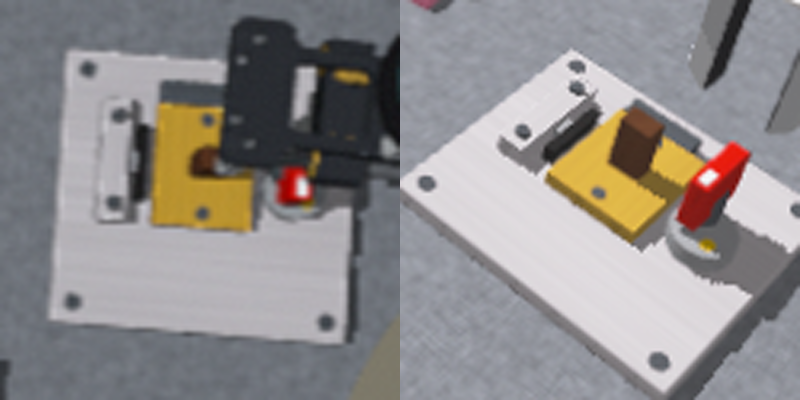

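Request:
servo_tool(
  delta_pos=[
    [0.04,0.3,-0.03],
    [0,0.4,0],
    [0,0.4,0],
    [0,0.4,0],
    [0,0.3,0],
    [0,0.1,0],
    [0,0,0],
    [0,0,0],
  ],
  delta_rot=[
    [0,0,0],
    [0,0,0],
    [0,0,0],
    [0,0,0],
    [0,0,0],
    [0,0,0],
    [0,0,0],
    [0,0,0],
  ],
  gripper=[35,35,35,35,35,35,35,35],
)

```text
t: 17.77
position: [0.588, -0.2028, 0.0494]
ee_rot: [-1.569, 0.079, -0.079]
force: [0.2, 1.0, 0.5]
gripper_width: 0.0325
```

```bash
python3 bar.py g
python3 - <<'E'
from h import *
plan(b2w([0,-.0461,.033])[0],np.deg2rad(-3.4)+3.1-np.pi/2)
E
```

```text
top red rect bed [-20.6 -40.3] [9.8 3. ] 67.6
side red rect bed [-15.7 -51.3] [17.4 62.5] 88.2
t 17.87 pos [ 0.5883 -0.2031  0.05  ] zyaw 84.22 F [ 0.43  0.19 -0.19] w 0.0332 q [-0.44  0.46  1.62  0.    1.05 -1.91]
 dworld [-0.0008  0.0004 -0.017 ] tool now units [-0.028  0.568  0.011] tool after-turn units [-0.027  0.568  0.011] turn units [0.004 0.    0.013]
```

View pics/g.png

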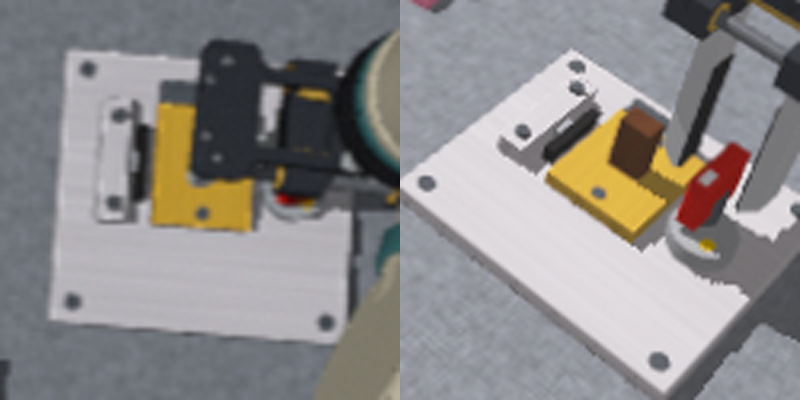

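The fingers straddle the red bar at about (715,185) in the crop, with a gap to the wooden grip. I'm descending and closing.

Request:
servo_tool(
  delta_pos=[
    [0,0.2,0],
    [0,0.2,0],
    [0,0.15,0],
    [0,0,0],
    [0,0,0],
    [0,0,0],
    [0,0,0],
    [0,0,0],
  ],
  delta_rot=[
    [0,0,0],
    [0,0,0],
    [0,0,0],
    [0,0,0],
    [0,0,0],
    [0,0,0],
    [0,0,0],
    [0,0,0],
  ],
  gripper=[35,35,35,35,35,25,20,20],
)

```text
t: 18.53
position: [0.5879, -0.2031, 0.0331]
ee_rot: [-1.569, 0.079, -0.08]
force: [0.1, 0.5, 0.6]
gripper_width: 0.0196
```

Request:
servo_tool(
  delta_pos=[
    [0,0,0],
    [0,0,0],
    [0,0,0],
    [0,0,0],
    [0,0,0],
    [0,0,0],
    [0,0,0],
    [0,0,0],
  ],
  delta_rot=[
    [0,0,0],
    [0,0,0],
    [0,0,0],
    [0,0,0],
    [0,0,0],
    [0,0,0],
    [0,0,0],
    [0,0,0],
  ],
  gripper=[15,10,5,0,0,0,0,0],
)

```text
t: 19.2
position: [0.5879, -0.2035, 0.0331]
ee_rot: [-1.57, 0.079, -0.08]
force: [-0.9, -4.0, 1.2]
gripper_width: 0.0168
```

```bash
cat > cam.py <<'E'
from h import *
s=ctrl.sense();M=Ro.from_rotvec(s['ee_rot']).as_matrix();zy=np.arctan2(M[1,2],M[0,2])
print('t',s['t'].round(2) if hasattr(s['t'],'round') else s['t'],'F',s['force'].round(2),'M',s['ft_torque'].round(3),'bed',w2b(s['position']).round(4),'w',round(float(s['gripper_width']),4),'zyaw',np.rad2deg(zy).round(2),'cam val est',round(3.316-(zy+np.pi/2-np.deg2rad(-3.4)),3),'tau5',s['joint_torque'][5].round(3))
E
python3 cam.py
```

```text
t 19.2 F [-0.94 -4.    1.24] M [-0.544  0.104  0.053] bed [[ 0.0004 -0.0468  0.0331]] w 0.0168 zyaw 84.22 cam val est 0.216 tau5 -0.002
```

Request:
servo_tool(
  delta_pos=[
    [0,0,0],
    [0,0,0],
    [0,0,0],
    [0,0,0],
    [0,0,0],
    [0,0,0],
    [0,0,0],
    [0,0,0],
  ],
  delta_rot=[
    [0,0,0],
    [0,0,0],
    [0,0,0],
    [0,0,0],
    [0,0,0],
    [0,0,0],
    [0,0,0],
    [0,0,0],
  ],
  gripper=[0,0,0,0,0,0,0,0],
)

```text
t: 19.87
position: [0.5879, -0.2034, 0.0331]
ee_rot: [-1.57, 0.079, -0.08]
force: [-1.2, -5.2, 4.0]
gripper_width: 0.0167
```

```bash
python3 cam.py; python3 bar.py hh
```

```text
t 19.8667 F [-1.16 -5.19  4.03] M [-0.903  0.168  0.072] bed [[ 0.0004 -0.0468  0.0331]] w 0.0167 zyaw 84.22 cam val est 0.216 tau5 0.001
top max() iterable argument is empty
side red rect bed [-15.9 -49.4] [64.  14.4] 7.8
```

View pics/hh.png

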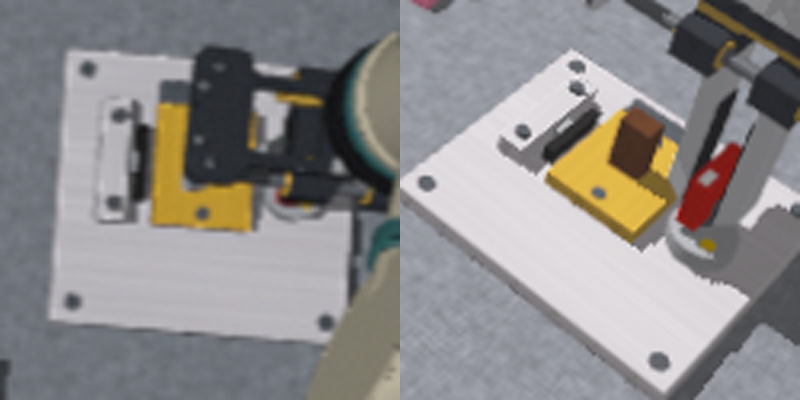

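Run:
```python
import cv2,numpy as np
q=np.load('last.npz')['q'];cv2.imwrite('pics/z1.png',cv2.resize(q[255:320,395:470],None,fx=9,fy=9,interpolation=2))
```

```text
(no output)
```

View pics/z1.png

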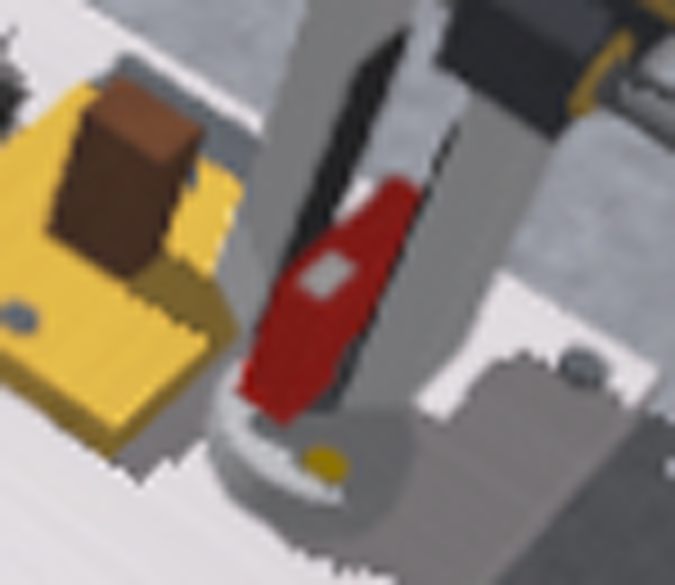

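Request:
servo_tool(
  delta_pos=[
    [0,0,-0.04],
    [0,0,-0.04],
    [0,0,0],
    [0,0,0],
    [0,0,0],
    [0,0,0],
    [0,0,0],
    [0,0,0],
  ],
  delta_rot=[
    [0,0,0],
    [0,0,0],
    [0,0,0],
    [0,0,0],
    [0,0,0],
    [0,0,0],
    [0,0,0],
    [0,0,0],
  ],
  gripper=[0,0,0,0,0,0,0,0],
)

```text
t: 20.63
position: [0.5879, -0.2035, 0.033]
ee_rot: [-1.566, 0.079, -0.08]
force: [0.7, 3.3, 4.8]
gripper_width: 0.017
```

```bash
python3 cam.py
```

```text
t 20.6333 F [0.69 3.27 4.76] M [ 0.566 -0.176  0.006] bed [[ 0.0003 -0.0469  0.033 ]] w 0.017 zyaw 84.18 cam val est 0.217 tau5 -0.012
```

Request:
servo_tool(
  delta_pos=[
    [0,-0.02,0.03],
    [0,0,0],
    [0,0,0],
    [0,0,0],
    [0,0,0],
    [0,0,0],
    [0,0,0],
    [0,0,0],
  ],
  delta_rot=[
    [0,0.25,0],
    [0,0.25,0],
    [0,0.25,0],
    [0,0.25,0],
    [0,0,0],
    [0,0,0],
    [0,0,0],
    [0,0,0],
  ],
  gripper=[0,0,0,0,0,0,0,0],
)

```text
t: 21.3
position: [0.5878, -0.2036, 0.0331]
ee_rot: [-1.563, 0.161, -0.162]
force: [2.3, 2.3, -0.1]
gripper_width: 0.017
```

```bash
python3 cam.py;python3 bar.py i
```

```text
t 21.3 F [ 2.34  2.26 -0.09] M [ 0.551 -0.575  0.084] bed [[ 0.0003 -0.047   0.0331]] w 0.017 zyaw 78.22 cam val est 0.321 tau5 0.063
top red rect bed [-19.7 -40. ] [11.1  4.2] 76.0
side red rect bed [-16.5 -48.2] [62.1 15.2] 13.6
```

Run:
```python
import cv2,numpy as np
q=np.load('last.npz')['q'];cv2.imwrite('pics/z2.png',cv2.resize(q[255:320,395:470],None,fx=9,fy=9,interpolation=2))
```

```text
(no output)
```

View pics/z2.png

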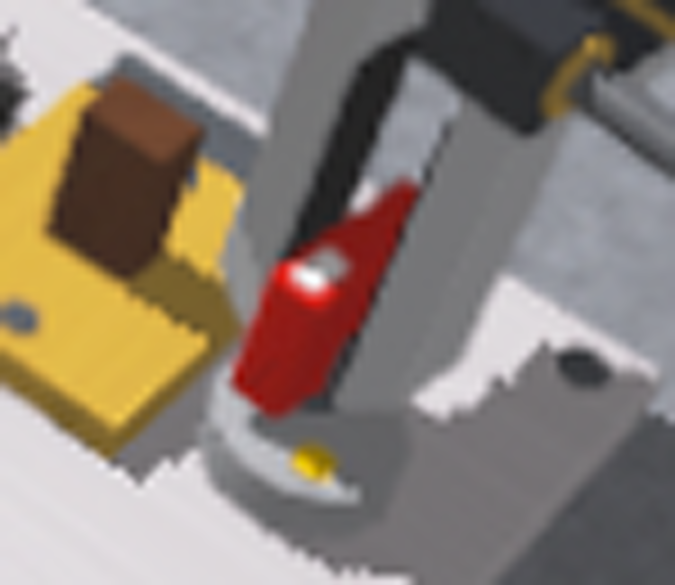

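The cam turns with the gripper. The yellow dot moved and Mz is about 0.08, which is the stated drag.

Request:
servo_tool(
  delta_pos=[
    [0,0,0],
    [0,0,0],
    [0,0,0],
    [0,0,0],
    [0,0,0],
    [0,0,0],
    [0,0,0],
    [0,0,0],
  ],
  delta_rot=[
    [0,0.3,0],
    [0,0.3,0],
    [0,0.3,0],
    [0,0.3,0],
    [0,0.3,0],
    [0,0.3,0],
    [0,0.2,0],
    [0,0,0],
  ],
  gripper=[0,0,0,0,0,0,0,0],
)

```text
t: 22.07
position: [0.5878, -0.2038, 0.0331]
ee_rot: [-1.545, 0.326, -0.326]
force: [4.1, 3.9, -1.6]
gripper_width: 0.0171
```

```bash
python3 cam.py;python3 bar.py j
```

```text
t 22.0667 F [ 4.12  3.9  -1.57] M [ 0.838 -0.777  0.004] bed [[ 0.0003 -0.0471  0.0331]] w 0.0171 zyaw 66.17 cam val est 0.531 tau5 0.183
top red rect bed [-18.4 -37.5] [12.3  9.5] 48.7
side red rect bed [-21.7 -46.4] [52.7 15.9] 13.8
```

View pics/j.png

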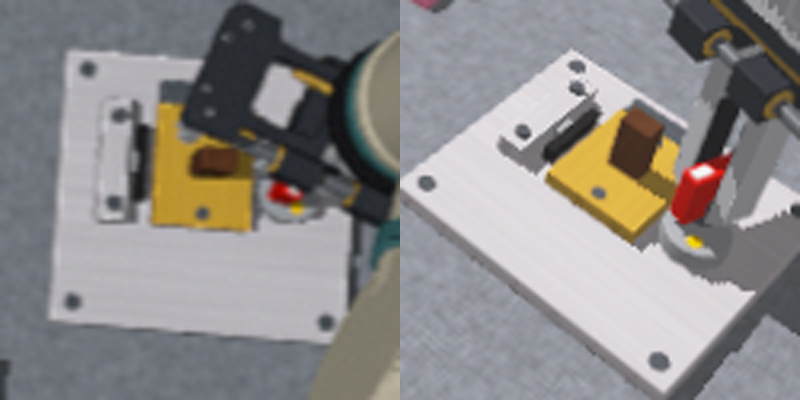

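Request:
servo_tool(
  delta_pos=[
    [0.02,0,0.05],
    [0,0,0],
    [0,0,0],
    [0,0,0],
    [0,0,0],
    [0,0,0],
    [0,0,0],
    [0,0,0],
  ],
  delta_rot=[
    [0,0,0],
    [0,0.3,0],
    [0,0.3,0],
    [0,0.3,0],
    [0,0.3,0],
    [0,0.3,0],
    [0,0,0],
    [0,0,0],
  ],
  gripper=[0,0,0,0,0,0,0,0],
)

```text
t: 22.83
position: [0.5878, -0.2038, 0.0331]
ee_rot: [-1.525, 0.449, -0.446]
force: [0.5, -0.1, -1.1]
gripper_width: 0.0168
```

```bash
python3 cam.py;python3 bar.py k
```

```text
t 22.8333 F [ 0.54 -0.14 -1.11] M [-0.007 -0.048  0.049] bed [[ 0.0003 -0.0471  0.0331]] w 0.0168 zyaw 57.29 cam val est 0.686 tau5 0.049
top red rect bed [-15.5 -33.9] [12.6  9.5] 25.1
side red rect bed [-22.5 -44.8] [49.8 15.3] 12.9
```

View pics/k.png

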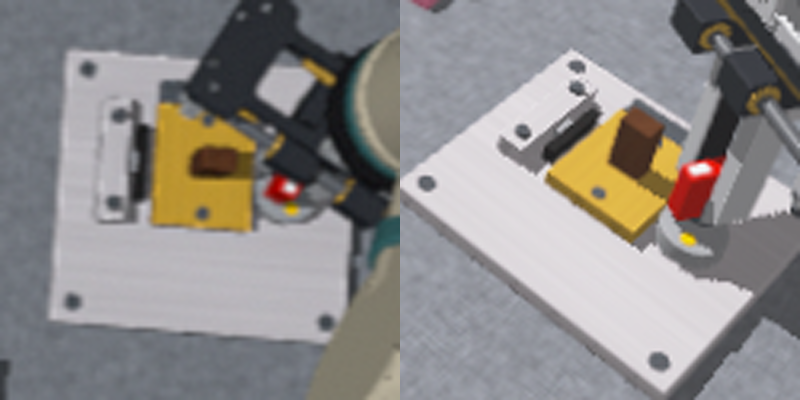

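Request:
servo_tool(
  delta_pos=[
    [0,0,0],
    [0,0,0],
    [0,0,0],
    [0,0,0],
    [0,0,0],
    [0,0,0],
    [0,0,0],
    [0,0,0],
  ],
  delta_rot=[
    [0,0.25,0],
    [0,0.25,0],
    [0,0.25,0],
    [0,0.25,0],
    [0,0,0],
    [0,0,0],
    [0,0,0],
    [0,0,0],
  ],
  gripper=[0,0,0,0,0,0,0,0],
)

```text
t: 23.6
position: [0.5878, -0.2038, 0.0331]
ee_rot: [-1.506, 0.53, -0.528]
force: [-2.7, -2.3, -2.8]
gripper_width: 0.0168
```

```bash
cat >> cam.py <<'E'
p,d=ctrl.read_camera("top");hsv=cv2.cvtColor(p,cv2.COLOR_BGR2HSV)
m=((hsv[...,0]>18)&(hsv[...,0]<32)&(hsv[...,1]>150)&(hsv[...,2]>60)).astype(np.uint8)
c=blob(m,355,160,420,250);P=w2b(onz('top',c.reshape(-1,2),.022))
P=P[P[:,1]>.02];a=np.polyfit(P[:,0],P[:,1],1);print('left edge y mm',np.median(P[:,1])*1e3,np.mean(P[:,1])*1e3,'xmin/max',P[:,0].min()*1e3,P[:,0].max()*1e3)
s=ctrl.sense();print('M2',s['ft_torque'].round(3),s['joint_torque'][5].round(3))
E
python3 cam.py
```

```text
t 23.6 F [-2.71 -2.32 -2.83] M [-0.431  0.392  0.084] bed [[ 0.0003 -0.0471  0.0331]] w 0.0168 zyaw 51.27 cam val est 0.791 tau5 0.059
left edge y mm 24.968660021968848 24.681577974730587 xmin/max -33.58368689616117 33.72577262604121
M2 [-0.507  0.441  0.062] 0.059
```

```bash
cat > dot.py <<'E'
from h import *
import sys
def dots(p,q):
    for n,im,(a,b,c_,e) in(('top',p,(405,180,445,225)),('side',q,(405,285,450,330))):
        hsv=cv2.cvtColor(im,cv2.COLOR_BGR2HSV)
        m=((hsv[...,0]>20)&(hsv[...,0]<35)&(hsv[...,1]>190)&(hsv[...,2]>60))[b:e,a:c_]
        ys,xs=np.nonzero(m)
        if n=='top' and len(xs): k=xs>8; xs,ys=xs[k],ys[k]
        if not len(xs): print(n,'none');continue
        wt=1.0
        P=w2b(onz(n,[xs.mean()+a,ys.mean()+b],.025))[0]*1e3
        for ay in(-46.1,-47.1):
            ang=np.arctan2(P[1]-ay,P[0])%(2*np.pi);print(n,len(xs),(xs.mean()+a).round(1),(ys.mean()+b).round(1),P[:2].round(1),'ang',ang.round(3),'val',(4.014-ang).round(3),'r',np.hypot(P[0],P[1]-ay).round(1))
z=np.load('top0.npz')['p'],np.load('side0.npz')['p'];print('t0');dots(*z)
p,_=ctrl.read_camera('top');q,_=ctrl.read_camera('side');print('now');dots(p,q)
cv2.imwrite('pics/dot.png',np.hstack([cv2.resize(p[175:235,395:455],(400,400),interpolation=2),cv2.resize(q[260:330,395:465],(400,400),interpolation=2)]))
E
python3 dot.py
```

```text
t0
top none
side 8 430.8 306.0 [-16.6 -60.4] ang 3.853 val 0.161 r 21.9
side 8 430.8 306.0 [-16.6 -60.4] ang 3.817 val 0.197 r 21.2
now
top 4 421.5 206.5 [-19.9 -50.5] ang 3.357 val 0.657 r 20.4
top 4 421.5 206.5 [-19.9 -50.5] ang 3.309 val 0.705 r 20.2
side 10 423.5 303.5 [-21.1 -49.6] ang 3.304 val 0.71 r 21.3
side 10 423.5 303.5 [-21.1 -49.6] ang 3.258 val 0.756 r 21.2
```

View pics/dot.png

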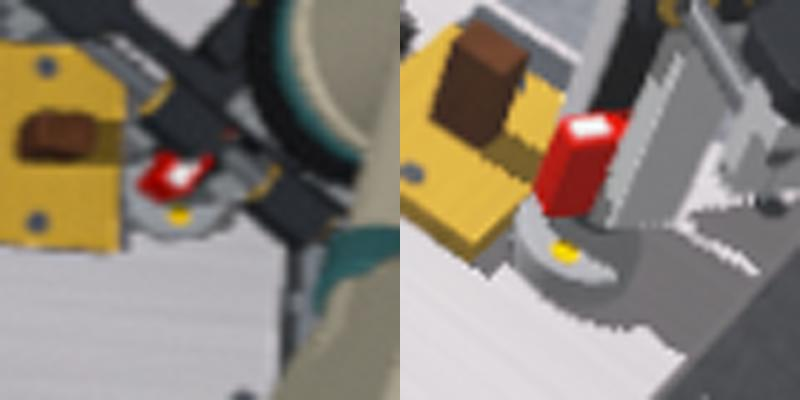

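Request:
servo_tool(
  delta_pos=[
    [-0.01,0,-0.03],
    [0,0,0],
    [0,0,0],
    [0,0,0],
    [0,0,0],
    [0,0,0],
    [0,0,0],
    [0,0,0],
  ],
  delta_rot=[
    [0,0.2,0],
    [0,0.2,0],
    [0,0.2,0],
    [0,0,0],
    [0,0,0],
    [0,0,0],
    [0,0,0],
    [0,0,0],
  ],
  gripper=[0,0,0,0,0,0,0,0],
)

```text
t: 24.42
position: [0.5877, -0.2038, 0.0332]
ee_rot: [-1.492, 0.579, -0.578]
force: [-1.7, -2.8, -7.2]
gripper_width: 0.0169
```

```bash
python3 cam.py
```

```text
t 24.4167 F [-1.74 -2.83 -7.21] M [-0.528  0.292  0.099] bed [[ 0.0002 -0.0472  0.0332]] w 0.0169 zyaw 47.62 cam val est 0.855 tau5 0.142
left edge y mm 24.89743086273654 24.610119230787276 xmin/max -33.58368689616117 33.72577262604121
M2 [-0.443  0.308  0.185] 0.148
```

Request:
servo_tool(
  delta_pos=[
    [0,0,0],
    [0,0,0],
    [0,0,0],
    [0,0,0],
    [0,0,0],
    [0,0,0],
    [0,0,0],
    [0,0,0],
  ],
  delta_rot=[
    [0,0.2,0],
    [0,0.2,0],
    [0,0.1,0],
    [0,0,0],
    [0,0,0],
    [0,0,0],
    [0,0,0],
    [0,0,0],
  ],
  gripper=[0,0,0,0,0,0,0,0],
)

```text
t: 25.13
position: [0.5877, -0.2038, 0.0332]
ee_rot: [-1.481, 0.62, -0.619]
force: [-1.1, -2.8, -9.5]
gripper_width: 0.0174
```

```bash
python3 cam.py
```

```text
t 25.1333 F [-1.15 -2.79 -9.48] M [-0.623  0.27   0.127] bed [[ 0.0002 -0.0472  0.0332]] w 0.0174 zyaw 44.62 cam val est 0.907 tau5 0.142
left edge y mm 25.395980200102912 25.097900987807662 xmin/max -33.76842451415282 33.72577262604121
M2 [-0.641  0.277  0.191] 0.142
```

Request:
servo_tool(
  delta_pos=[
    [0,0.02,-0.02],
    [0,0,0],
    [0,0,0],
    [0,0,0],
    [0,0,0],
    [0,0,0],
    [0,0,0],
    [0,0,0],
  ],
  delta_rot=[
    [0,0.2,0],
    [0,0.2,0],
    [0,0.1,0],
    [0,0,0],
    [0,0,0],
    [0,0,0],
    [0,0,0],
    [0,0,0],
  ],
  gripper=[0,0,0,0,0,0,0,0],
)

```text
t: 25.85
position: [0.5878, -0.2039, 0.0332]
ee_rot: [-1.467, 0.659, -0.66]
force: [-1.1, 0.2, -3.8]
gripper_width: 0.0174
```

```bash
python3 cam.py;python3 bar.py m
```

```text
t 25.85 F [-1.14  0.23 -3.84] M [0.092 0.279 0.164] bed [[ 0.0003 -0.0472  0.0332]] w 0.0174 zyaw 41.61 cam val est 0.96 tau5 0.158
left edge y mm 25.82597949861388 25.5838669835591 xmin/max -33.76842451415282 33.72577262604121
M2 [0.075 0.225 0.159] 0.16
top red rect bed [-10.5 -38.2] [13.3 22.3] 4.6
side red rect bed [-22.8 -41.8] [44.9 14.3] 14.9
```

View pics/m.png

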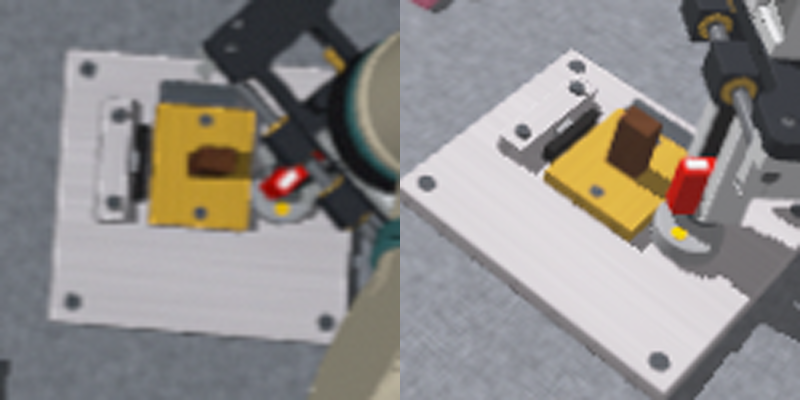

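Request:
servo_tool(
  delta_pos=[
    [0,0,0],
    [0,0,0],
    [0,0,0],
    [0,0,0],
    [0,0,0],
    [0,0,0],
    [0,0,0],
    [0,0,0],
  ],
  delta_rot=[
    [0,0.2,0],
    [0,0.2,0],
    [0,0.1,0],
    [0,0,0],
    [0,0,0],
    [0,0,0],
    [0,0,0],
    [0,0,0],
  ],
  gripper=[0,0,0,0,0,0,0,0],
)

```text
t: 26.67
position: [0.5877, -0.204, 0.0331]
ee_rot: [-1.454, 0.7, -0.7]
force: [-1.5, 3.4, -0.9]
gripper_width: 0.017
```

```bash
python3 cam.py
```

```text
t 26.6667 F [-1.49  3.36 -0.85] M [0.512 0.208 0.131] bed [[ 0.0003 -0.0474  0.0331]] w 0.017 zyaw 38.61 cam val est 1.012 tau5 0.153
left edge y mm 26.397525801091113 26.06897018656545 xmin/max -33.76842451415282 33.72577262604121
M2 [0.532 0.184 0.138] 0.154
```

Request:
servo_tool(
  delta_pos=[
    [0,0,0],
    [0,0,0],
    [0,0,0],
    [0,0,0],
    [0,0,0],
    [0,0,0],
    [0,0,0],
    [0,0,0],
  ],
  delta_rot=[
    [0,0.2,0],
    [0,0.1,0],
    [0,0.1,0],
    [0,0,0],
    [0,0,0],
    [0,0,0],
    [0,0,0],
    [0,0,0],
  ],
  gripper=[0,0,0,0,0,0,0,0],
)

```text
t: 27.38
position: [0.5877, -0.204, 0.0331]
ee_rot: [-1.443, 0.732, -0.732]
force: [-2.1, 4.5, 2.8]
gripper_width: 0.0172
```

```bash
python3 cam.py
```

```text
t 27.3833 F [-2.11  4.55  2.84] M [0.94  0.179 0.139] bed [[ 0.0002 -0.0474  0.0331]] w 0.0172 zyaw 36.21 cam val est 1.054 tau5 0.152
left edge y mm 27.397613770874727 26.822418287823957 xmin/max -33.76842451415282 33.72577262604121
M2 [0.913 0.186 0.201] 0.153
```

Request:
servo_tool(
  delta_pos=[
    [-0.04,-0.01,0],
    [0,0,0],
    [0,0,0],
    [0,0,0],
    [0,0,0],
    [0,0,0],
    [0,0,0],
    [0,0,0],
  ],
  delta_rot=[
    [0,0.2,0],
    [0,0.1,0],
    [0,0.1,0],
    [0,0,0],
    [0,0,0],
    [0,0,0],
    [0,0,0],
    [0,0,0],
  ],
  gripper=[0,0,0,0,0,0,0,0],
)

```text
t: 28.1
position: [0.5876, -0.2039, 0.0331]
ee_rot: [-1.432, 0.763, -0.766]
force: [2.7, 0.3, -4.0]
gripper_width: 0.0171
```

```bash
python3 cam.py; python3 bar.py n
```

```text
t 28.1 F [ 2.65  0.28 -4.02] M [-0.016 -0.646  0.183] bed [[ 0.0001 -0.0473  0.0331]] w 0.0171 zyaw 33.82 cam val est 1.096 tau5 0.155
left edge y mm 27.755552245444598 27.15895262223284 xmin/max -33.76842451415282 33.72577262604121
M2 [-0.048 -0.695  0.162] 0.156
top red rect bed [ -8.7 -36.8] [12.7 24.1] 42.9
side red rect bed [-27.7 -42.2] [30.8 13.3] 16.4
```

View pics/n.png

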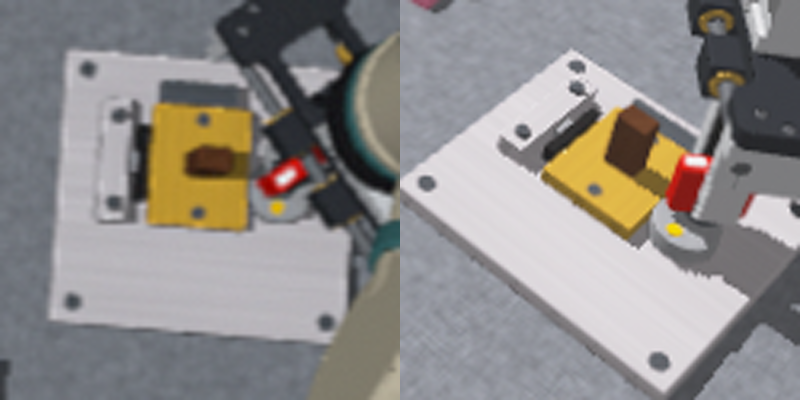

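Request:
servo_tool(
  delta_pos=[
    [0,0,0],
    [0,0,0],
    [0,0,0],
    [0,0,0],
    [0,0,0],
    [0,0,0],
    [0,0,0],
    [0,0,0],
  ],
  delta_rot=[
    [0,0.2,0],
    [0,0.1,0],
    [0,0.1,0],
    [0,0,0],
    [0,0,0],
    [0,0,0],
    [0,0,0],
    [0,0,0],
  ],
  gripper=[0,0,0,0,0,0,0,0],
)

```text
t: 28.92
position: [0.5876, -0.2039, 0.0332]
ee_rot: [-1.42, 0.796, -0.798]
force: [4.7, -1.5, -4.5]
gripper_width: 0.017
```

```bash
python3 cam.py
```

```text
t 28.9167 F [ 4.74 -1.51 -4.49] M [-0.346 -0.913  0.146] bed [[ 0.0001 -0.0473  0.0332]] w 0.017 zyaw 31.39 cam val est 1.138 tau5 0.152
left edge y mm 28.400895276622595 27.764866883772942 xmin/max -33.76842451415282 33.72577262604121
M2 [-0.354 -0.958  0.176] 0.152
```

Request:
servo_tool(
  delta_pos=[
    [0,0,0],
    [0,0,0],
    [0,0,0],
    [0,0,0],
    [0,0,0],
    [0,0,0],
    [0,0,0],
    [0,0,0],
  ],
  delta_rot=[
    [0,0.2,0],
    [0,0.1,0],
    [0,0.1,0],
    [0,0,0],
    [0,0,0],
    [0,0,0],
    [0,0,0],
    [0,0,0],
  ],
  gripper=[0,0,0,0,0,0,0,0],
)

```text
t: 29.63
position: [0.5875, -0.2039, 0.0332]
ee_rot: [-1.407, 0.828, -0.831]
force: [3.5, -1.4, -5.9]
gripper_width: 0.0172
```

```bash
python3 cam.py
```

```text
t 29.6333 F [ 3.52 -1.43 -5.86] M [-0.391 -0.961  0.173] bed [[ 0.     -0.0473  0.0332]] w 0.0172 zyaw 28.98 cam val est 1.18 tau5 0.154
left edge y mm 28.684183931155395 28.00371542147983 xmin/max -33.95316021353194 33.72577262604121
M2 [-0.341 -0.964  0.122] 0.154
```

Request:
servo_tool(
  delta_pos=[
    [0.02,0.01,0.02],
    [0,0,0],
    [0,0,0],
    [0,0,0],
    [0,0,0],
    [0,0,0],
    [0,0,0],
    [0,0,0],
  ],
  delta_rot=[
    [0,0.2,0],
    [0,0.1,0],
    [0,0.1,0],
    [0,0,0],
    [0,0,0],
    [0,0,0],
    [0,0,0],
    [0,0,0],
  ],
  gripper=[0,0,0,0,0,0,0,0],
)

```text
t: 30.35
position: [0.5876, -0.2039, 0.0331]
ee_rot: [-1.394, 0.86, -0.861]
force: [1.6, -2.7, 0.3]
gripper_width: 0.0168
```

```bash
python3 cam.py
```

```text
t 30.35 F [ 1.62 -2.66  0.3 ] M [-0.679 -0.29   0.137] bed [[ 0.0001 -0.0473  0.0331]] w 0.0168 zyaw 26.62 cam val est 1.221 tau5 0.158
left edge y mm 29.18643596230907 28.344472894256988 xmin/max -33.95316021353194 33.72577262604121
M2 [-0.666 -0.274  0.129] 0.159
```

Request:
servo_tool(
  delta_pos=[
    [0,0,0],
    [0,0,0],
    [0,0,0],
    [0,0,0],
    [0,0,0],
    [0,0,0],
    [0,0,0],
    [0,0,0],
  ],
  delta_rot=[
    [0,0.2,0],
    [0,0.1,0],
    [0,0.1,0],
    [0,0,0],
    [0,0,0],
    [0,0,0],
    [0,0,0],
    [0,0,0],
  ],
  gripper=[0,0,0,0,0,0,0,0],
)

```text
t: 31.07
position: [0.5875, -0.2039, 0.0331]
ee_rot: [-1.381, 0.892, -0.893]
force: [0.2, -5.6, 2.5]
gripper_width: 0.017
```

```bash
python3 cam.py; python3 bar.py o; python3 dot.py
```

```text
t 31.0667 F [ 0.19 -5.55  2.5 ] M [-1.02   0.048  0.18 ] bed [[ 0.     -0.0473  0.0331]] w 0.017 zyaw 24.22 cam val est 1.263 tau5 0.161
left edge y mm 29.611974472047525 28.661640012823458 xmin/max -33.95316021353194 33.72577262604121
M2 [-1.045 -0.016  0.169] 0.16
top red rect bed [-10.  -30.4] [10.9 13. ] 29.9
side red rect bed [-30.4 -41.9] [21.8 11.3] 17.3
t0
top none
side 8 430.8 306.0 [-16.6 -60.4] ang 3.853 val 0.161 r 21.9
side 8 430.8 306.0 [-16.6 -60.4] ang 3.817 val 0.197 r 21.2
now
top 4 417.2 206.0 [-19.6 -40.7] ang 2.874 val 1.14 r 20.3
top 4 417.2 206.0 [-19.6 -40.7] ang 2.827 val 1.187 r 20.6
side 11 418.6 299.9 [-20.7 -40.1] ang 2.858 val 1.156 r 21.5
side 11 418.6 299.9 [-20.7 -40.1] ang 2.814 val 1.2 r 21.8
```

View pics/o.png

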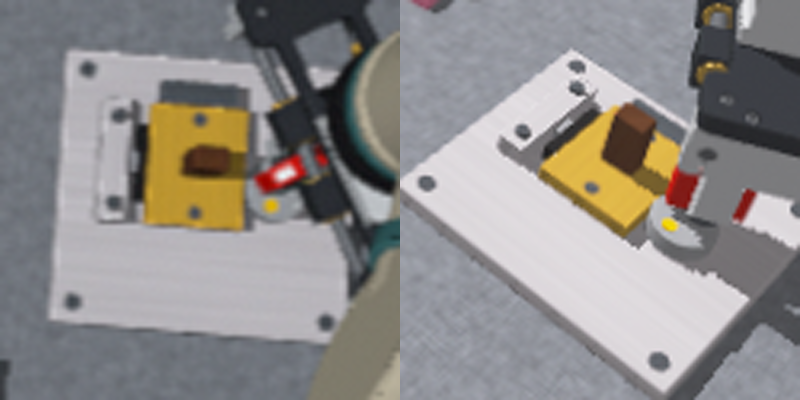

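Request:
servo_tool(
  delta_pos=[
    [0.03,0,-0.01],
    [0,0,0],
    [0,0,0],
    [0,0,0],
    [0,0,0],
    [0,0,0],
    [0,0,0],
    [0,0,0],
  ],
  delta_rot=[
    [0,0.1,0],
    [0,0.1,0],
    [0,0.1,0],
    [0,0,0],
    [0,0,0],
    [0,0,0],
    [0,0,0],
    [0,0,0],
  ],
  gripper=[0,0,0,0,0,0,0,0],
)

```text
t: 31.98
position: [0.5875, -0.204, 0.033]
ee_rot: [-1.369, 0.917, -0.916]
force: [-0.8, -1.8, 5.5]
gripper_width: 0.0168
```

```bash
sed -i "s/print('left edge/print('slope',a[0].round(4),'left edge/" cam.py; python3 cam.py
```

```text
t 31.9833 F [-0.78 -1.81  5.54] M [-0.45   0.051  0.148] bed [[ 0.     -0.0473  0.033 ]] w 0.0168 zyaw 22.4 cam val est 1.295 tau5 0.156
slope 0.0033 left edge y mm 29.68384472265318 28.72519290009494 xmin/max -33.95316021353194 33.72577262604121
M2 [-0.447  0.06   0.199] 0.156
```

Request:
servo_tool(
  delta_pos=[
    [0,0,0],
    [0,0,0],
    [0,0,0],
    [0,0,0],
    [0,0,0],
    [0,0,0],
    [0,0,0],
    [0,0,0],
  ],
  delta_rot=[
    [0,0.1,0],
    [0,0.1,0],
    [0,0.1,0],
    [0,0,0],
    [0,0,0],
    [0,0,0],
    [0,0,0],
    [0,0,0],
  ],
  gripper=[0,0,0,0,0,0,0,0],
)

```text
t: 32.7
position: [0.5876, -0.2039, 0.0331]
ee_rot: [-1.358, 0.941, -0.94]
force: [-1.0, -1.8, 5.1]
gripper_width: 0.0173
```

```bash
python3 cam.py
```

```text
t 32.7 F [-1.01 -1.76  5.11] M [-0.475  0.027  0.218] bed [[ 0.0001 -0.0473  0.0331]] w 0.0173 zyaw 20.61 cam val est 1.326 tau5 0.179
slope 0.0032 left edge y mm 29.611974472047525 28.661640012823458 xmin/max -33.95316021353194 33.72577262604121
M2 [-0.436  0.084  0.152] 0.179
```

Torque is beginning to rise and the die edge has stopped, so this is pad contact. Finer steps now.

Request:
servo_tool(
  delta_pos=[
    [0,0,0],
    [0,0,0],
    [0,0,0],
    [0,0,0],
    [0,0,0],
    [0,0,0],
    [0,0,0],
    [0,0,0],
  ],
  delta_rot=[
    [0,0.1,0],
    [0,0.1,0],
    [0,0,0],
    [0,0,0],
    [0,0,0],
    [0,0,0],
    [0,0,0],
    [0,0,0],
  ],
  gripper=[0,0,0,0,0,0,0,0],
)

```text
t: 33.42
position: [0.5875, -0.204, 0.0331]
ee_rot: [-1.35, 0.956, -0.955]
force: [-0.2, -2.8, 5.7]
gripper_width: 0.0166
```

```bash
python3 cam.py
```

```text
t 33.4167 F [-0.25 -2.76  5.69] M [-0.46   0.108  0.202] bed [[ 0.     -0.0474  0.0331]] w 0.0166 zyaw 19.42 cam val est 1.347 tau5 0.225
slope 0.0039 left edge y mm 29.755544849764796 28.788769282963564 xmin/max -33.95316021353194 33.72577262604121
M2 [-0.474  0.074  0.255] 0.225
```

Request:
servo_tool(
  delta_pos=[
    [0,0,0],
    [0,0,0],
    [0,0,0],
    [0,0,0],
    [0,0,0],
    [0,0,0],
    [0,0,0],
    [0,0,0],
  ],
  delta_rot=[
    [0,0.1,0],
    [0,0.1,0],
    [0,0,0],
    [0,0,0],
    [0,0,0],
    [0,0,0],
    [0,0,0],
    [0,0,0],
  ],
  gripper=[0,0,0,0,0,0,0,0],
)

```text
t: 34.13
position: [0.5875, -0.204, 0.0331]
ee_rot: [-1.343, 0.972, -0.971]
force: [-1.2, -1.8, 5.7]
gripper_width: 0.0171
```

```bash
python3 cam.py
```

```text
t 34.1333 F [-1.17 -1.84  5.72] M [-0.432  0.099  0.263] bed [[ 0.     -0.0474  0.0331]] w 0.0171 zyaw 18.23 cam val est 1.368 tau5 0.263
slope 0.0073 left edge y mm 29.899166062208536 28.91600508279017 xmin/max -33.95316021353194 33.72577262604121
M2 [-0.439  0.108  0.29 ] 0.263
```

Request:
servo_tool(
  delta_pos=[
    [0,0,0],
    [0,0,0],
    [0,0,0],
    [0,0,0],
    [0,0,0],
    [0,0,0],
    [0,0,0],
    [0,0,0],
  ],
  delta_rot=[
    [0,0.1,0],
    [0,0.1,0],
    [0,0.1,0],
    [0,0,0],
    [0,0,0],
    [0,0,0],
    [0,0,0],
    [0,0,0],
  ],
  gripper=[0,0,0,0,0,0,0,0],
)

```text
t: 34.85
position: [0.5874, -0.204, 0.033]
ee_rot: [-1.331, 0.996, -0.995]
force: [0.4, -2.7, 5.0]
gripper_width: 0.0168
```

```bash
python3 cam.py
```

```text
t 34.85 F [ 0.38 -2.68  4.97] M [-0.449  0.079  0.285] bed [[-0.     -0.0474  0.033 ]] w 0.0168 zyaw 16.44 cam val est 1.399 tau5 0.326
slope 0.0115 left edge y mm 30.042838141896063 29.043276183596177 xmin/max -33.95316021353194 33.72577262604121
M2 [-0.468  0.14   0.326] 0.326
```

Request:
servo_tool(
  delta_pos=[
    [0,0,0],
    [0,0,0],
    [0,0,0],
    [0,0,0],
    [0,0,0],
    [0,0,0],
    [0,0,0],
    [0,0,0],
  ],
  delta_rot=[
    [0,0.1,0],
    [0,0.1,0],
    [0,0,0],
    [0,0,0],
    [0,0,0],
    [0,0,0],
    [0,0,0],
    [0,0,0],
  ],
  gripper=[0,0,0,0,0,0,0,0],
)

```text
t: 35.57
position: [0.5875, -0.204, 0.0331]
ee_rot: [-1.323, 1.011, -1.01]
force: [-0.4, -3.2, 5.4]
gripper_width: 0.0168
```

```bash
python3 cam.py; python3 bar.py p; python3 dot.py | tail -4
```

```text
t 35.5667 F [-0.36 -3.21  5.37] M [-0.449  0.127  0.397] bed [[-0.     -0.0474  0.0331]] w 0.0168 zyaw 15.25 cam val est 1.42 tau5 0.358
slope 0.015 left edge y mm 30.114784925184463 29.10697094669279 xmin/max -33.95316021353194 33.72577262604121
M2 [-0.455  0.151  0.428] 0.358
top red rect bed [ -6.1 -35.1] [10.8 25.1] 31.1
side red rect bed [-28.2 -40.3] [23.2  9.1] 17.3
top 4 416.5 205.5 [-18.6 -39. ] ang 2.774 val 1.24 r 19.9
top 4 416.5 205.5 [-18.6 -39. ] ang 2.728 val 1.286 r 20.3
side 11 417.7 298.7 [-19.7 -37.7] ang 2.738 val 1.276 r 21.4
side 11 417.7 298.7 [-19.7 -37.7] ang 2.696 val 1.318 r 21.8
```

View pics/p.png

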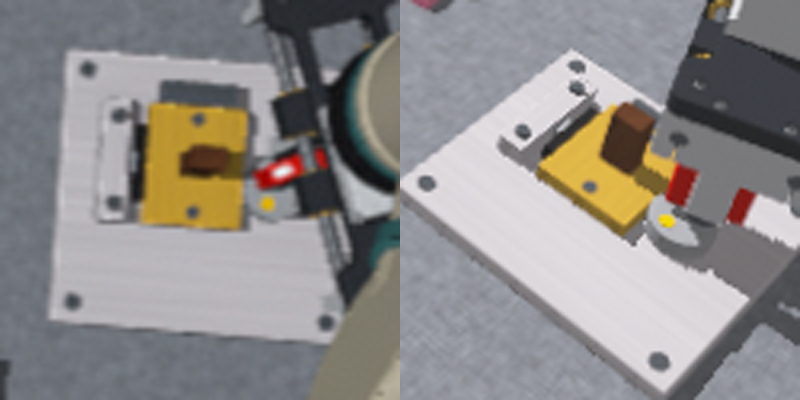

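Request:
servo_tool(
  delta_pos=[
    [0.03,-0.01,0],
    [0,0,0],
    [0,0,0],
    [0,0,0],
    [0,0,0],
    [0,0,0],
    [0,0,0],
    [0,0,0],
  ],
  delta_rot=[
    [0,-0.05,0],
    [0,-0.05,0],
    [0,0,0],
    [0,0,0],
    [0,0,0],
    [0,0,0],
    [0,0,0],
    [0,0,0],
  ],
  gripper=[0,0,0,0,0,0,0,0],
)

```text
t: 36.48
position: [0.5875, -0.2041, 0.0331]
ee_rot: [-1.326, 1.005, -1.001]
force: [-0.6, 2.0, 5.7]
gripper_width: 0.017
```

```bash
python3 cam.py
```

```text
t 36.4833 F [-0.63  2.    5.65] M [0.024 0.114 0.319] bed [[-0.     -0.0475  0.0331]] w 0.017 zyaw 15.82 cam val est 1.41 tau5 0.324
slope 0.015 left edge y mm 30.114784925184463 29.10697094669279 xmin/max -33.95316021353194 33.72577262604121
M2 [0.044 0.188 0.329] 0.324
```

Request:
servo_tool(
  delta_pos=[
    [0,0,0],
    [0,0,0],
    [0,0,0],
    [0,0,0],
    [0,0,0],
    [0,0,0],
    [0,0,0],
    [0,0,0],
  ],
  delta_rot=[
    [0,-0.1,0],
    [0,-0.1,0],
    [0,-0.1,0],
    [0,0,0],
    [0,0,0],
    [0,0,0],
    [0,0,0],
    [0,0,0],
  ],
  gripper=[0,0,0,0,0,0,0,0],
)

```text
t: 37.2
position: [0.5875, -0.204, 0.0331]
ee_rot: [-1.338, 0.982, -0.978]
force: [-0.6, 1.0, 4.6]
gripper_width: 0.0168
```

```bash
python3 cam.py
```

```text
t 37.2 F [-0.58  0.96  4.61] M [0.079 0.114 0.136] bed [[ 0.     -0.0474  0.0331]] w 0.0168 zyaw 17.59 cam val est 1.379 tau5 0.153
slope 0.0162 left edge y mm 30.1865611213713 29.1705708450904 xmin/max -33.95316021353194 33.72577262604121
M2 [0.069 0.104 0.132] 0.153
```

Unloading gave a jaw stiffness of about 5 N m/rad. That puts friction at about 0.033 N m per N and the squeeze at roughly 6–8 N. I'm adding a bit more.

Request:
servo_tool(
  delta_pos=[
    [0,0,0],
    [0,0,0],
    [0,0,0],
    [0,0,0],
    [0,0,0],
    [0,0,0],
    [0,0,0],
    [0,0,0],
  ],
  delta_rot=[
    [0,0.2,0],
    [0,0.2,0],
    [0,0.1,0],
    [0,0.1,0],
    [0,0.1,0],
    [0,0,0],
    [0,0,0],
    [0,0,0],
  ],
  gripper=[0,0,0,0,0,0,0,0],
)

```text
t: 37.92
position: [0.5874, -0.2041, 0.0331]
ee_rot: [-1.31, 1.036, -1.033]
force: [-0.6, 2.0, 5.1]
gripper_width: 0.0167
```

```bash
python3 cam.py
```

```text
t 37.9167 F [-0.6   1.99  5.08] M [0.042 0.148 0.389] bed [[-0.0001 -0.0474  0.0331]] w 0.0167 zyaw 13.44 cam val est 1.451 tau5 0.422
slope 0.0153 left edge y mm 30.26477071666717 29.300208401125918 xmin/max -33.95316021353194 33.72577262604121
M2 [0.103 0.139 0.406] 0.422
```

Request:
servo_tool(
  delta_pos=[
    [0,0,0],
    [0,0,0],
    [0,0,0],
    [0,0,0],
    [0,0,0],
    [0,0,0],
    [0,0,0],
    [0,0,0],
  ],
  delta_rot=[
    [0,-0.2,0],
    [0,-0.2,0],
    [0,-0.2,0],
    [0,-0.1,0],
    [0,0,0],
    [0,0,0],
    [0,0,0],
    [0,0,0],
  ],
  gripper=[0,0,0,0,0,0,0,0],
)

```text
t: 38.63
position: [0.5875, -0.2041, 0.033]
ee_rot: [-1.337, 0.982, -0.978]
force: [0.4, 0.7, 5.0]
gripper_width: 0.0171
```

```bash
python3 cam.py; python3 dot.py|tail -4; python3 bar.py r
```

```text
t 38.6333 F [0.4  0.68 5.  ] M [0.025 0.092 0.026] bed [[ 0.     -0.0474  0.033 ]] w 0.0171 zyaw 17.57 cam val est 1.379 tau5 0.064
slope 0.0153 left edge y mm 30.26477071666717 29.300208401125918 xmin/max -33.95316021353194 33.72577262604121
M2 [-0.013  0.09   0.013] 0.064
top 4 416.5 205.5 [-18.6 -39. ] ang 2.774 val 1.24 r 19.9
top 4 416.5 205.5 [-18.6 -39. ] ang 2.728 val 1.286 r 20.3
side 11 417.8 298.5 [-19.1 -37.5] ang 2.717 val 1.297 r 21.0
side 11 417.8 298.5 [-19.1 -37.5] ang 2.675 val 1.339 r 21.4
top red rect bed [ -5.7 -34.4] [11.9 24.7] 23.0
side red rect bed [-28.3 -40.6] [22.8  9.6] 17.3
```

View pics/r.png

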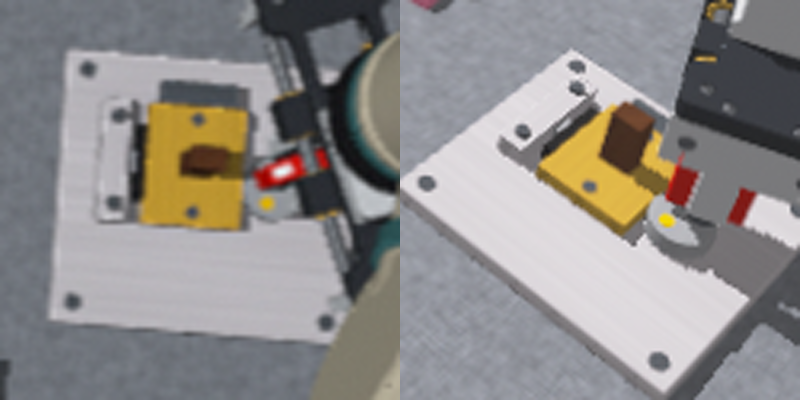

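Request:
servo_tool(
  delta_pos=[
    [0,0,0],
    [0,0,0],
    [0,0,0],
    [0,0,0],
    [0,0,0],
    [0,0,0],
    [0,0,0],
    [0,0,0],
  ],
  delta_rot=[
    [0,0,0],
    [0,0,0],
    [0,0,0],
    [0,0,0],
    [0,0,0],
    [0,0,0],
    [0,0,0],
    [0,0,0],
  ],
  gripper=[18,20,24,28,32,36,36,36],
)

```text
t: 39.55
position: [0.5879, -0.2052, 0.033]
ee_rot: [-1.339, 0.98, -0.98]
force: [0.4, -0.1, -0.6]
gripper_width: 0.0336
```

```bash
python3 cam.py; python3 dot.py|tail -4; python3 bar.py s
```

```text
t 39.55 F [ 0.43 -0.09 -0.56] M [-0.011  0.017  0.017] bed [[ 0.0004 -0.0486  0.033 ]] w 0.0336 zyaw 17.61 cam val est 1.379 tau5 0.0
slope 0.0168 left edge y mm 30.395899349743456 29.362100830617702 xmin/max -33.95316021353194 33.72577262604121
M2 [-0.073  0.076 -0.031] 0.0
top 4 416.5 205.5 [-18.6 -39. ] ang 2.774 val 1.24 r 19.9
top 4 416.5 205.5 [-18.6 -39. ] ang 2.728 val 1.286 r 20.3
side 12 417.8 298.6 [-19.4 -37.5] ang 2.727 val 1.287 r 21.2
side 12 417.8 298.6 [-19.4 -37.5] ang 2.684 val 1.33 r 21.6
top red rect bed [ -6.1 -36.1] [11. 27.] 27.8
side red rect bed [-28.  -41.4] [22.8 11.4] 17.3
```

View pics/s.png

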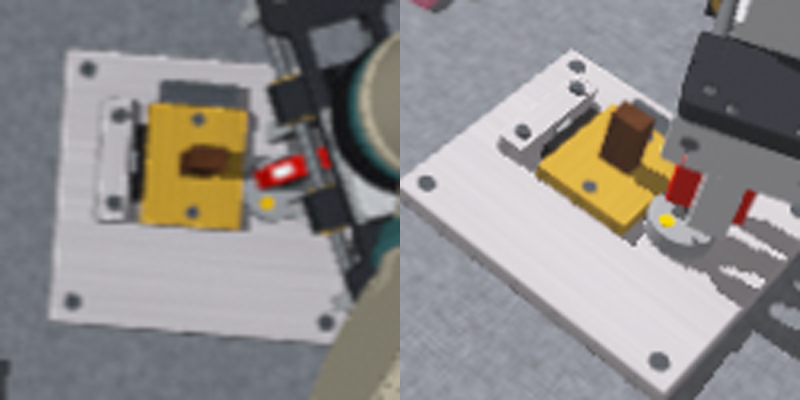

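The gripper has released and the cam stayed put. Now straight up.

Request:
servo_tool(
  delta_pos=[
    [0,-0.15,0],
    [0,-0.3,0],
    [0,-0.5,0],
    [0,-0.7,0],
    [0,-0.8,0],
    [0,-0.8,0],
    [0,-0.5,0],
    [0,0,0],
  ],
  delta_rot=[
    [0,0,0],
    [0,0,0],
    [0,0,0],
    [0,0,0],
    [0,0,0],
    [0,0,0],
    [0,0,0],
    [0,0,0],
  ],
  gripper=[36,36,36,36,36,36,36,36],
)

```text
t: 40.47
position: [0.5905, -0.2065, 0.1507]
ee_rot: [-1.337, 0.972, -0.987]
force: [0.5, -0.7, 0.0]
gripper_width: 0.0337
```

Request:
servo_tool(
  delta_pos=[
    [0,-0.5,-1],
    [0,0,-1],
    [0,0,-1],
    [0,0,-1],
    [0,0,-1],
    [0,0,-1],
    [0,0,-0.5],
    [0,0,0],
  ],
  delta_rot=[
    [0,0,0],
    [0,0,0],
    [0,0,0],
    [0,0,0],
    [0,0,0],
    [0,0,0],
    [0,0,0],
    [0,0,0],
  ],
  gripper=[36,36,36,36,36,36,36,36],
)

```text
t: 41.13
position: [0.3987, -0.2642, 0.1602]
ee_rot: [-1.339, 0.984, -0.98]
force: [0.3, -0.0, -0.1]
gripper_width: 0.0338
```

```bash
python3 bar.py u; python3 dot.py|tail -4
python3 - <<'E'
from h import *
z=np.load('last.npz');cv2.imwrite('pics/fin.png',z['p'])
for n,im,R,zz in(('top',z['p'],(378,170,420,220),.022),):
    hsv=cv2.cvtColor(im,cv2.COLOR_BGR2HSV)
    m=((hsv[...,0]>18)&(hsv[...,0]<32)&(hsv[...,1]>150)&(hsv[...,2]>60)).astype(np.uint8);m=cv2.morphologyEx(m,cv2.MORPH_CLOSE,np.ones((5,5)))
    c=blob(m,*R);P=w2b(onz(n,c.reshape(-1,2),zz));print(cv2.minAreaRect((P[:,:2]*1000).astype(np.float32)))
print(ctrl.sense()['position'],ctrl.sense()['force'])
E
```

```text
top red rect bed [ -2.1 -43.6] [11.  44.3] 26.4
side max() iterable argument is empty
top 4 416.5 205.5 [-18.6 -39. ] ang 2.774 val 1.24 r 19.9
top 4 416.5 205.5 [-18.6 -39. ] ang 2.728 val 1.286 r 20.3
side 3 416.7 298.3 [-20.3 -36. ] ang 2.682 val 1.332 r 22.7
side 3 416.7 298.3 [-20.3 -36. ] ang 2.643 val 1.371 r 23.1
((0.29878997802734375, 4.117067337036133), (55.922332763671875, 68.99419403076172), 89.3802490234375)
[ 0.40305822 -0.2642535   0.16053607] [-0.47291383  0.33378016  0.01843587]
```

View pics/u.png

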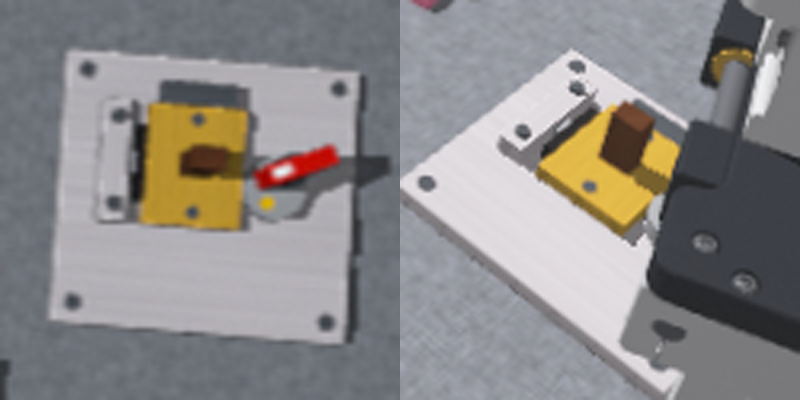

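View pics/fin.png

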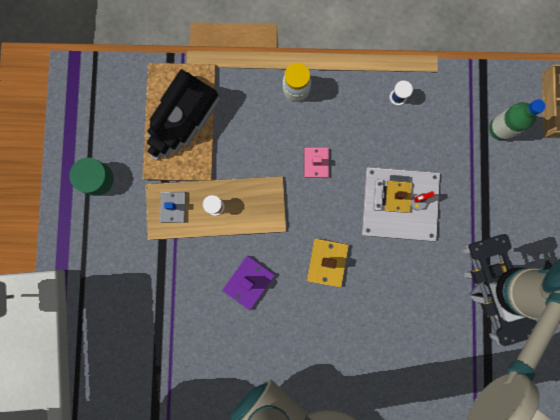

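```bash
python3 -c "
from cell import ctrl
s=ctrl.sense();print(s['t'],s['dq'].round(3),s['force'].round(2));print(ctrl.job_done())"
```

```text
41.3333 [ 0.009  0.006 -0.007 -0.001  0.002 -0.003] [-0.47  0.33  0.02]
the job is handed in; nothing more can be done
None
```

I handed in the job at 41 s with the brass die home at the steel stop and clamped by the cam. No verdict is reported, and I could not read the squeeze force directly.

**What I did:**
- **Die:** I lifted the small brass die from the tray and lowered it into the bed, touching down at about 10 N. I slid it to the stop in small steps, and it stopped at bed x ≈ 0 with about 7.7 N of push measured at the wrist.
- **Cam:** I turned the knob clockwise until the torque rose at the pad, added a measured amount, eased the torque off, opened the fingers and drew clear.

**Last checks (top camera):**
- The die sits at bed x ≈ +0.3 mm and about 0.6° off square. It also looks flat on the bed.
- The cam is at about 1.29 rad and did not visibly move when released.
- The blue-handled die and the spool look unmoved, and the gripper is well clear.

**What was uncertain or disagreed:**
- **Squeeze force:** it is inferred from torque. The knob torque at the end gives about 10 N. The small shift of the die edge after pad contact (about 0.7 mm) suggests roughly 6–7 N on the pad. Bed friction would explain most of the gap, and both lie in the 5–18 N window.
- **Knob width:** the gripper measured 17 mm across the bar instead of the stated 12 mm, and I did not find out why. It held firmly and turned the cam with it.
- **Cam angle:** the gripper's angle led the cam's by about 0.1 rad under load, so I corrected for jaw flex.

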